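Put the test-station kit away

ROBOT

A 6-joint arm with a two-finger parallel gripper is mounted at the origin on the work surface. World frame = base frame: x ahead of the robot, y to its left, z up, the work surface at z = 0. Lengths are in m, angles in rad, forces in N, time in s.
With the tool pointing down it reaches from about 0.275 to 0.825 m from the base axis. Payload 4.9 kg.
Tool frame: the origin (TCP) lies at the very end of the fingers, on their centre line; the grasp point (between the pads) lies 19 mm behind it; z points along the fingers, y is the direction in which the jaws open and shut (so a half turn about z gives the same grasp; the last joint's range is limited). The gripper opens to 85 mm and grips with 20 to 120 N. Pads are 22 mm wide; open, the fingers measure 114 mm over their backs; the gripper's body (76 mm by 85 mm) begins 54 mm behind the grasp point. The pads swing forward as they close: fully open they stand 13 mm farther back than shut.
Start: joints at [1.05, 0.326, -0.193, 1.052, 0, 1.437], TCP at [0.207, 0.509, 0.231] pointing down, gripper open.
Joint ranges: [-2.65, 2.65], [-0.97, 1.79], [-1.3, 1.35], [-1.93, 2.1], [-1.47, 1.37], [-3.14, 3.14]. Speed limits (rad/s): [2.57, 2.57, 3.14, 3.14, 3.14, 3.14].

INTERFACE

Orientations are given as a rotation vector (axis times angle).
In Python, from plant import readout, optics, ctrl gives the robot as it stands.
- The arm moves only by the shell command python3 -m pendant 'ROWS'. ROWS is JSON, a list that holds one entry, the list of rows, each a list of 5 numbers: the opening, from -1 (shut) to 1 (fully open), then the shift along the tool's x, y, z in cm, then the turn about the tool's z in rad. In form: [[[hand, dx, dy, dz, spin], ...]]. A call has 1 to 12 rows; each row is the pose to reach, as a shift and turn from the pose commanded when the call began, along the tool's axes at that moment; what a row does not reach only later rows make up. A row lasts 1/12 s, in which the tool goes at most 41.7 mm and 7.16 degrees, less where a joint would pass 70% of its speed; a pose out of reach is approached as far as the arm can. A call with a gripper value outside its range is refused whole. The fingers move at their own pace and stop on an object; the grip force is fixed at half the most. Time passes only in rows, so rows that repeat a pose let the fingers close. It gives the time, the measured TCP pose, the force and the opening at its end, in the units of the state.
- readout.state(): the state, without advancing time (a new reading comes with each control period).
- optics.capture(name): name is "scene" or "top"; returns the picture (400x640x3 uint8, red, green, blue); there is no depth.
- optics.calibration(name): a dict with "K" (3x3 intrinsics, pixels), "position" and "attitude" of the camera in the world. Camera axes: x right, y down, z forward; pixel columns grow to the right and rows downward; lengths in m; the calibration is good to about 2 mm. A picture is of the moment at which its call begins. calibration takes no time and is no camera call.
- ctrl.hand_in(): hands the job in, once; it reports no verdict.
The state is a dict: "clock": time; "q": joint angles; "qvel": joint speeds; "tau": joint torques, N m; "eef_pos": TCP position; "ee_rot": TCP orientation; "wrist_force": force on the tool from outside, world axes, zero at the start; "moment": the same for the moment, N m; "finger_gap": finger opening in m.
Only numpy, scipy, OpenCV 4.12 (cv2) and the standard library are available. Lean on these libraries where they do the work, as an engineer would, in place of code of your own. Each camera call takes 0.05 s, during which the arm holds its last target.

TASK

Put the station's kit away: lay all the speaker capsules that are out on the mat in the steel dish in the open drawer and set the cover on the dish so that it sits seated and level, and push each test probe from the foam tray fully down into a tube of its own in the drawer. Only when everything is stowed, push the drawer fully home until its catch snaps in, without slamming it, and leave the other things on the bench where they are.

Things in the scene. Friction and masses are not known exactly. Their poses are not given: they have to be found in the camera images.
- drawer (a joint): how far the drawer is open, in m: 0 = fully home, 0.17 = the stop; starts 0.125 to 0.15 open. About 2 N of sliding friction. A sprung ball catch acts over the last 14 mm: it resists with a few newtons more down to 6 mm, then snaps the drawer home; a push of less than about 7 N may leave it standing about 14 mm open
- unit: low grey one-drawer unit fixed on the bench, 220 deep (x) x 280 wide (y) x 104 high; origin at the centre of its underside. The drawer comes out along its own -x, towards the robot; anything in it standing higher than 96 above the bench catches on the roof. Drawer: floor 16 above the bench, side walls up to 46, front panel 12 thick, 276 wide, from 7 to 97 above the bench
- drawer_pull (a point): centre of the outer (robot-side) edge of the steel pull strip on the drawer front: 90 long (y), 10 high, standing 14 mm out from the panel, its middle 65 mm above the bench; axes as the unit's; the drawer may be pushed here. The pull is about 26 mm in front of the unit's front plane when the drawer is home
- dish_rim (a point): centre of the rim plane of the round steel dish fixed in the drawer (in the drawer's +y half, 62 mm behind the inside of the front panel): outer diameter 92, inner 84, rim 46 mm above the bench; axes as the unit's
- dish_floor (a point): centre of the dish's inner floor, 26 mm below its rim
- tube0_mouth (a point): centre of the mouth of the first of four upright white plastic tubes fixed in the drawer in a row along y, 35 mm apart, next to the dish: outer diameter 20, bore 9 (faceted), bore 44 deep, mouth 62 mm above the bench; z up
- tube1_mouth (a point): mouth of the second tube, same size
- tube2_mouth (a point): mouth of the third tube, same size
- tube3_mouth (a point): mouth of the fourth tube, farthest from the dish, same size
- foam: white foam tray fixed on the bench, 155 (x) x 104 (y) x 50 high, origin at the centre of its underside; six holes of 9 mm in two rows; the probes stand in it, head up, hanging by their shoulders. May be left or right of the robot
- mat: dark rubber mat fixed on the bench, 260 (x) x 150 (y) x 2 thick, across the robot from the foam tray; origin at the centre of its underside; capsules and cover lie on it
- cover: round aluminium cover for the dish: disc 96 across and 4 thick over a plug 77 across and 4 deep that drops into the dish's 84 mm mouth; on top a black knob 16 across and 24 high. Origin at the centre of the plug's underside, z up; the disc's top is at 8 mm, the knob runs from 8 to 32 mm. Seated, the disc lies on the rim and the origin is 4 mm below the rim plane. About 80 g
- probe0: test probe (3 or 4 of the five are present): steel shaft 5.4 across and 40 long with a tapered tip, under a black grip 13 across and 26 high; origin at the tip, z up the axis; the grip runs from 40 to 66 mm. Fully down in a tube the grip's shoulder rests on the mouth and the origin is 40 mm below the mouth. About 20 g
- probe1: test probe (3 or 4 of the five are present): steel shaft 5.4 across and 40 long with a tapered tip, under a black grip 13 across and 26 high; origin at the tip, z up the axis; the grip runs from 40 to 66 mm. Fully down in a tube the grip's shoulder rests on the mouth and the origin is 40 mm below the mouth. About 20 g
- probe2: test probe (3 or 4 of the five are present): steel shaft 5.4 across and 40 long with a tapered tip, under a black grip 13 across and 26 high; origin at the tip, z up the axis; the grip runs from 40 to 66 mm. Fully down in a tube the grip's shoulder rests on the mouth and the origin is 40 mm below the mouth. About 20 g
- probe3: test probe (3 or 4 of the five are present): steel shaft 5.4 across and 40 long with a tapered tip, under a black grip 13 across and 26 high; origin at the tip, z up the axis; the grip runs from 40 to 66 mm. Fully down in a tube the grip's shoulder rests on the mouth and the origin is 40 mm below the mouth. About 20 g
- probe4: test probe (3 or 4 of the five are present): steel shaft 5.4 across and 40 long with a tapered tip, under a black grip 13 across and 26 high; origin at the tip, z up the axis; the grip runs from 40 to 66 mm. Fully down in a tube the grip's shoulder rests on the mouth and the origin is 40 mm below the mouth. About 20 g
- capsule0: round speaker capsule (2 or 3 of the four are present): copper-coloured can 22 across, 16 high with a black face on top, origin at the centre of its underside, z up. About 20 g
- capsule1: round speaker capsule (2 or 3 of the four are present): copper-coloured can 22 across, 16 high with a black face on top, origin at the centre of its underside, z up. About 20 g
- capsule2: round speaker capsule (2 or 3 of the four are present): copper-coloured can 22 across, 16 high with a black face on top, origin at the centre of its underside, z up. About 20 g
- capsule3: round speaker capsule (2 or 3 of the four are present): copper-coloured can 22 across, 16 high with a black face on top, origin at the centre of its underside, z up. About 20 g
- bottle: white plastic bottle, 40 across, 70 high; bystander, leave alone; origin at the centre of its underside
- case: white earbud case 60 x 45 x 26 high; bystander, leave alone; origin at the centre of its underside
- spool: grey flanged spool 56 across, 40 high; bystander, leave alone; origin at the centre of its underside
Things that resemble listed ones, but are neither listed nor needed, are in the scene too. What is shaped like the cover but blue or turquoise is not meant.

How it is judged:
On the way, in this order (a step that is already met when the one before it is completed fails the run):
1. all capsules present lie in the dish (horizontal distance between each of capsule0, capsule1, capsule2, capsule3 and dish_floor below 0.042 m and z of capsule0 in the frame of dish_floor between -0.004 and 0.013 m and z of capsule1 in the frame of dish_floor between -0.004 and 0.013 m and z of capsule2 in the frame of dish_floor between -0.004 and 0.013 m and z of capsule3 in the frame of dish_floor between -0.004 and 0.013 m), for 0.2 s.
2. the cover is seated level on the dish over them and every probe is fully down in a tube (all of step 1 and horizontal distance between cover and dish_rim below 0.008 m and z of cover in the frame of dish_rim between -0.007 and -0.002 m and angle between cover's own z axis and vertical below 0.06 rad and ((horizontal distance between probe0 and tube0_mouth below 0.005 m and z of probe0 in the frame of tube0_mouth below -0.036 m and angle between probe0's own z axis and vertical below 0.12 rad) or (horizontal distance between probe0 and tube1_mouth below 0.005 m and z of probe0 in the frame of tube1_mouth below -0.036 m and angle between probe0's own z axis and vertical below 0.12 rad) or (horizontal distance between probe0 and tube2_mouth below 0.005 m and z of probe0 in the frame of tube2_mouth below -0.036 m and angle between probe0's own z axis and vertical below 0.12 rad) or (horizontal distance between probe0 and tube3_mouth below 0.005 m and z of probe0 in the frame of tube3_mouth below -0.036 m and angle between probe0's own z axis and vertical below 0.12 rad)) and ((horizontal distance between probe1 and tube0_mouth below 0.005 m and z of probe1 in the frame of tube0_mouth below -0.036 m and angle between probe1's own z axis and vertical below 0.12 rad) or (horizontal distance between probe1 and tube1_mouth below 0.005 m and z of probe1 in the frame of tube1_mouth below -0.036 m and angle between probe1's own z axis and vertical below 0.12 rad) or (horizontal distance between probe1 and tube2_mouth below 0.005 m and z of probe1 in the frame of tube2_mouth below -0.036 m and angle between probe1's own z axis and vertical below 0.12 rad) or (horizontal distance between probe1 and tube3_mouth below 0.005 m and z of probe1 in the frame of tube3_mouth below -0.036 m and angle between probe1's own z axis and vertical below 0.12 rad)) and ((horizontal distance between probe2 and tube0_mouth below 0.005 m and z of probe2 in the frame of tube0_mouth below -0.036 m and angle between probe2's own z axis and vertical below 0.12 rad) or (horizontal distance between probe2 and tube1_mouth below 0.005 m and z of probe2 in the frame of tube1_mouth below -0.036 m and angle between probe2's own z axis and vertical below 0.12 rad) or (horizontal distance between probe2 and tube2_mouth below 0.005 m and z of probe2 in the frame of tube2_mouth below -0.036 m and angle between probe2's own z axis and vertical below 0.12 rad) or (horizontal distance between probe2 and tube3_mouth below 0.005 m and z of probe2 in the frame of tube3_mouth below -0.036 m and angle between probe2's own z axis and vertical below 0.12 rad)) and ((horizontal distance between probe3 and tube0_mouth below 0.005 m and z of probe3 in the frame of tube0_mouth below -0.036 m and angle between probe3's own z axis and vertical below 0.12 rad) or (horizontal distance between probe3 and tube1_mouth below 0.005 m and z of probe3 in the frame of tube1_mouth below -0.036 m and angle between probe3's own z axis and vertical below 0.12 rad) or (horizontal distance between probe3 and tube2_mouth below 0.005 m and z of probe3 in the frame of tube2_mouth below -0.036 m and angle between probe3's own z axis and vertical below 0.12 rad) or (horizontal distance between probe3 and tube3_mouth below 0.005 m and z of probe3 in the frame of tube3_mouth below -0.036 m and angle between probe3's own z axis and vertical below 0.12 rad)) and ((horizontal distance between probe4 and tube0_mouth below 0.005 m and z of probe4 in the frame of tube0_mouth below -0.036 m and angle between probe4's own z axis and vertical below 0.12 rad) or (horizontal distance between probe4 and tube1_mouth below 0.005 m and z of probe4 in the frame of tube1_mouth below -0.036 m and angle between probe4's own z axis and vertical below 0.12 rad) or (horizontal distance between probe4 and tube2_mouth below 0.005 m and z of probe4 in the frame of tube2_mouth below -0.036 m and angle between probe4's own z axis and vertical below 0.12 rad) or (horizontal distance between probe4 and tube3_mouth below 0.005 m and z of probe4 in the frame of tube3_mouth below -0.036 m and angle between probe4's own z axis and vertical below 0.12 rad))), for 0.2 s.
3. the drawer is home at its catch (value of joint drawer below 0.003 m), for 0.2 s.
At the end, for the whole second after the job is handed in: drawer within 3 mm of shut; each probe in a tube, within 4 mm of fully down, 5 mm of its axis, 0.12 rad of upright; each capsule in the dish, at most 13 mm above its floor; cover within 8 mm of the dish's axis, 2 to 3 mm of its seated height, 0.06 rad of level; all at rest (all of step 2 and value of joint drawer below 0.003 m and linear speed of cover below 0.02 m/s); the robot touches nothing.
It fails at once if a bystander (bottle, earbud case or spool) moved more than 3 cm (distance of any of bottle, case, spool from where it was at the start of the episode above 0.03 m).
It fails at once if the drawer is slammed (shut faster than 0.5 m/s) (velocity of joint drawer below -0.5 m/s).
Of probe0, probe1, probe2, probe3, probe4 only 3 to 4 are there at a start; the rules pass over those that are not, and their reading is None.
Of capsule0, capsule1, capsule2, capsule3 only 2 to 3 are there at a start; the rules pass over those that are not, and their reading is None.
At some moment in a run one of cover, capsule0, capsule1, capsule2, capsule3 may be knocked a few centimetres aside while the robot is not near it.
It also fails if it takes over 210 s, if anything falls off the work surface, if the arm or the gripper's body presses on something with over 40 N, if the wrist force passes 120 N, or if a joint passes its speed limit or range.

## Working session

There is one attempt and no reset: what is moved stays moved. The work goes in short steps, Python scripts to look and compute and a shell command to move; the robot and the scene stay as the last step left them, time stands still between calls to the robot, and variables do not carry over. Pictures are saved under pics/ and viewed, and the job is handed in when it is done.

```bash
ls; mkdir -p pics
cat > h.py <<'E'
import numpy as np, cv2
from scipy.spatial.transform import Rotation as R
from plant import readout, optics, ctrl
def cal(n):
    c=optics.calibration(n); K=np.array(c["K"]); p=np.array(c["position"]); a=np.array(c["attitude"])
    Rm = a if a.shape==(3,3) else R.from_rotvec(a).as_matrix()
    return K,p,Rm
def ray(n,uv,c=None):
    K,p,Rm=c or cal(n); d=Rm@np.linalg.solve(K,np.array([uv[0],uv[1],1.])); return p,d/np.linalg.norm(d)
def onz(n,uv,z,c=None):
    p,d=ray(n,uv,c); return p+d*(z-p[2])/d[2]
def proj(n,P,c=None):
    K,p,Rm=c or cal(n); x=K@(Rm.T@(np.array(P)-p)); return x[:2]/x[2]
def tri(uv1,uv2,n1="scene",n2="top"):
    p,d=ray(n1,uv1); q,e=ray(n2,uv2)
    A=np.array([d,-e]).T; s=np.linalg.lstsq(A,q-p,rcond=None)[0]
    a=p+d*s[0]; b=q+e*s[1]; return (a+b)/2, np.linalg.norm(a-b)
def snap(n,f):
    im=optics.capture(n); cv2.imwrite(f"pics/{f}.png",im[:,:,::-1]); return im
E
python3 - <<'E'
from h import *
for n in("scene","top"):
    print(n,optics.calibration(n)); snap(n,n+"0")
print(readout.state())
E
```

```text
pics
scene {'K': array([[457.50873554,   0.        , 308.65808677],
       [  0.        , 457.50873554, 198.70150174],
       [  0.        ,   0.        ,   1.        ]]), 'position': array([ 1.41370607, -0.10814458,  0.85898523]), 'attitude': array([-1.92113779, -1.48949097,  0.6612432 ])}
top {'K': array([[393.53465148,   0.        , 315.96198648],
       [  0.        , 393.53465148, 201.27174101],
       [  0.        ,   0.        ,   1.        ]]), 'position': array([0.45022294, 0.07985277, 1.18809001]), 'attitude': array([-2.14998996,  2.20067091, -0.12116271])}
{'clock': 0.1, 'q': array([ 1.04982248e+00,  3.26889658e-01, -1.93490151e-01,  1.05198848e+00,
       -3.66358378e-05,  1.43659689e+00]), 'qvel': array([ 0.00105047, -0.00077174,  0.00343769, -0.00050649, -0.00147842,
       -0.00135737]), 'tau': array([ 4.85744440e-04, -4.44239116e+01,  2.63037157e+01,  7.86790566e-03,
       -1.36295380e-04, -1.62666220e-05]), 'eef_pos': array([0.20719881, 0.5089148 , 0.23056692]), 'ee_rot': array([-6.03673257e-01, -3.08256673e+00,  2.35608073e-03]), 'wrist_force': array([ 0.46622108, -0.50734665, -0.71425083]), 'moment': array([ 0.02450525, -0.02843039,  0.06334028]), 'finger_gap': 0.08547893508969842}
```

View pics/scene0.png

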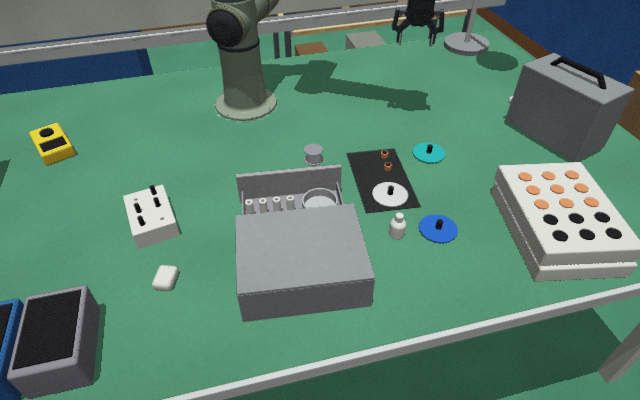

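View pics/top0.png

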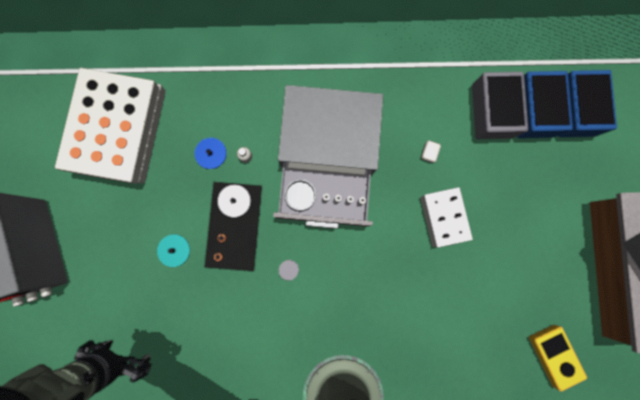

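The scene view shows the drawer unit in the middle, with the dish at (320,200) and the tubes at (250–290,205). The foam tray is at (150,215). The mat at (380,180) holds a white/aluminium cover and two copper capsules. Next I'll zoom in.

Run:
```python
from h import *
s=cv2.imread("pics/scene0.png"); t=cv2.imread("pics/top0.png")
def z(im,x0,y0,x1,y1,k,f): cv2.imwrite(f"pics/{f}.png",cv2.resize(im[y0:y1,x0:x1],None,fx=k,fy=k,interpolation=cv2.INTER_CUBIC))
z(s,110,140,430,260,2.5,"z_s1")
z(t,190,80,480,290,2.7,"z_t1")
```

```text
(no output)
```

View pics/z_s1.png

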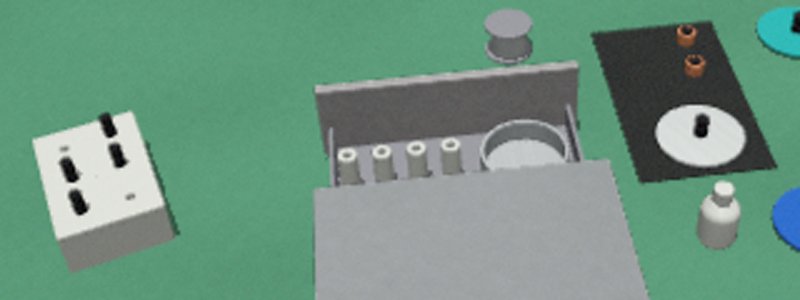

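View pics/z_t1.png

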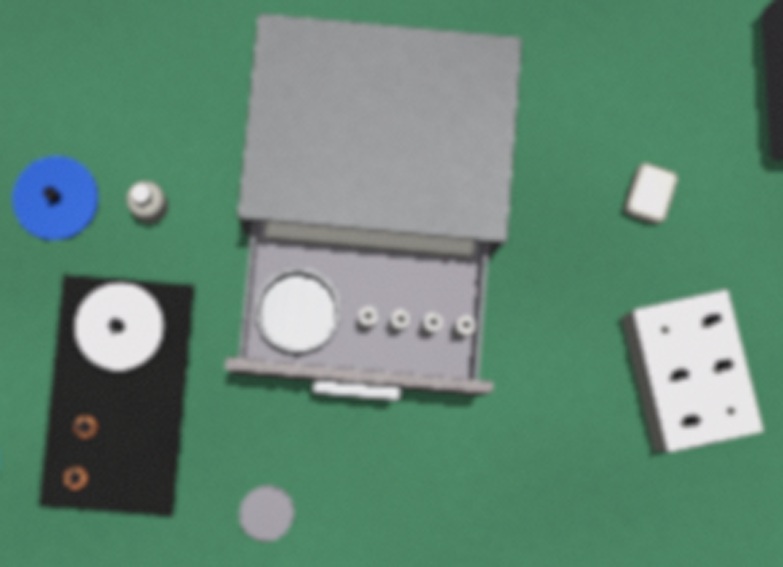

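The zooms show four probe grips in the tray. In the top picture they are near (453,199), (458,216), (442,219) and (446,236). There are two copper capsules on the mat at (221,238) and (218,257), and the cover knob is near (233,200). The dish is at (300,196), with four tubes at (326–362,197–200). Now I'll measure them.

```bash
cat > meas.py <<'E'
from h import *
def blobs(mask,lo,hi):
    n,l,st,c=cv2.connectedComponentsWithStats(mask.astype(np.uint8)); return [(c[i],st[i][4]) for i in range(1,n) if lo<=st[i][4]<=hi]
def show(n,im,roi,mask,lo,hi):
    m=np.zeros(mask.shape,bool); x0,y0,x1,y1=roi; m[y0:y1,x0:x1]=mask[y0:y1,x0:x1]
    return blobs(m,lo,hi)
E
python3 - <<'E'
from meas import *
S=cv2.imread("pics/scene0.png")[:,:,::-1].astype(int); T=cv2.imread("pics/top0.png")[:,:,::-1].astype(int)
def cop(I): return (I[...,0]>I[...,1]*1.3)&(I[...,0]>I[...,2]*1.3)
def dk(I,t=70): return I.max(2)<t
def wh(I,t=180): return I.min(2)>t
for nm,I,r in(("scene",S,(340,140,420,215)),("top",T,(200,180,265,275))):
    print(nm,"caps",show(nm,I,r,cop(I),4,500))
    print(nm,"cover white",show(nm,I,r,wh(I,140),100,5000))
print("knob top",show(0,T,(222,188,246,212),dk(T,100),3,300))
print("knob scene",show(0,S,(384,182,397,198),dk(S,90),3,300))
print("probes top",show(0,T,(425,190,475,245),dk(T,100),1,300))
print("probes scene",show(0,S,(128,183,170,230),dk(S,100),1,300))
print("foam top",show(0,T,(410,170,490,260),wh(T,150),100,5000))
print("dish top",show(0,T,(280,175,315,215),wh(T,190),100,5000))
g=cv2.cvtColor(cv2.imread("pics/top0.png"),cv2.COLOR_BGR2GRAY)
print(g[186:212,318:372].tolist().__len__())
np.set_printoptions(linewidth=250)
print(g[188:208,320:368])
E
```

```text
scene caps [(array([384.10416667, 154.33333333]), np.int32(48)), (array([387.33333333, 166.14814815]), np.int32(54))]
scene cover white [(array([389.74960128, 194.05422648]), np.int32(627)), (array([347.06586826, 209.13173653]), np.int32(167))]
top caps [(array([221.36      , 237.53333333]), np.int32(75)), (array([217.63157895, 256.69736842]), np.int32(76))]
top cover white [(array([233.64837905, 200.40399002]), np.int32(802))]
knob top [(array([232.53846154, 200.15384615]), np.int32(13))]
knob scene [(array([390.3  , 190.075]), np.int32(40))]
probes top [(array([452.91666667, 197.91666667]), np.int32(12)), (array([428.65536723, 227.80225989]), np.int32(177)), (array([457.15384615, 214.84615385]), np.int32(13)), (array([441.27272727, 218.27272727]), np.int32(11)), (array([445.27272727, 235.27272727]), np.int32(11))]
probes scene [(array([152.76744186, 189.48837209]), np.int32(43)), (array([156.56410256, 201.8974359 ]), np.int32(39)), (array([169. , 198.5]), np.int32(2)), (array([137.13333333, 207.42222222]), np.int32(45)), (array([140.88636364, 220.61363636]), np.int32(44))]
foam top
[... 3324 characters left out ...]
7 169 169 169 163 144 118  96  91  96 116 143 159 168 169 168 159 134  98  79  80  91 117 144 152 132 100 109 132]
 [170 169 168 168 168 168 169 168 169 169 168 169 167 162 159 157 157 163 168 169 168 168 168 166 159 142 128 124 128 143 158 166 168 168 168 160 136 106  91  89  96 116 141 150 129  99 110 133]
 [169 169 169 169 169 169 169 169 169 168 168 169 168 168 169 168 169 169 169 169 169 168 169 168 167 162 158 156 158 163 167 167 168 169 167 162 147 130 124 124 128 142 157 156 130  99 111 134]
 [169 169 169 170 170 170 169 169 169 169 169 169 168 168 169 169 169 169 169 169 169 170 169 170 170 169 168 167 168 169 168 169 168 168 167 164 161 156 157 157 157 162 167 158 128 100 115 134]]
```

```bash
cat >> meas.py <<'E'
def wcent(g,uv,r,dark=True,ref=None,it=6):
    """intensity weighted centroid in a window (float)"""
    u,v=uv
    for _ in range(it):
        yy,xx=np.mgrid[int(v)-r-1:int(v)+r+3,int(u)-r-1:int(u)+r+3]
        p=g[yy,xx].astype(float); d=np.hypot(xx-u,yy-v)
        w=np.clip((ref-p) if dark else (p-ref),0,None)*(d<=r)
        u,v=(w*xx).sum()/w.sum(),(w*yy).sum()/w.sum()
    return np.array([u,v])
E
python3 - <<'E'
from meas import *
np.set_printoptions(precision=4,suppress=True)
gs=cv2.imread("pics/scene0.png",0).astype(float); gt=cv2.imread("pics/top0.png",0).astype(float)
T=[wcent(gt,p,2,True,190) for p in((326,196.4),(338,197.6),(350,198.7),(362,199.7))]
print(T)
# probes
pt=[(453,198.5),(457.2,215),(441.3,218.5),(445.3,235.5)]
ps=[(153,190),(138,208),(156.5,211),(141,221)]
ps=[(140.9,220.6),(137.1,207.4),(156.6,210),(152.8,189.5)]
PT=[wcent(gt,p,5,True,150) for p in pt]; PS=[wcent(gs,p,7,True,140) for p in ps]
for i in range(4):
    print("probe cand",PT[i],[ (lambda r:(r[0],round(r[1],4)))(tri(q,PT[i])) for q in PS], PS[i])
for a,b in(((384.1,154.3),(217.6,256.7)),((387.3,166.1),(221.4,237.5)),((390.3,190.1),(232.5,200.1))):
    print(tri(a,b))
for t in T: print("tube z62",onz("top",t,0.062))
for c in((217.6,256.7),(221.4,237.5)): print("cap top18",onz("top",c,0.018))
print("cover disc",onz("top",(233.65,200.4),0.010), onz("scene",(389.75,194.05),.010),"knob mid",onz("top",(232.54,200.15),0.028))
z=cv2.resize(cv2.imread("pics/scene0.png")[170:230,230:350],None,fx=6,fy=6,interpolation=cv2.INTER_CUBIC); cv2.imwrite("pics/z_s2.png",z)
z=cv2.resize(cv2.imread("pics/scene0.png")[175:250,115:185],None,fx=7,fy=7,interpolation=cv2.INTER_CUBIC); cv2.imwrite("pics/z_s3.png",z)
E
```

```text
[array([325.9187, 196.4354]), array([338.1458, 197.6875]), array([350.148, 198.74 ]), array([362.3238, 199.7418])]
probe cand [452.9752 198.0286] [(array([ 0.5634, -0.3311,  0.0619]), np.float64(0.0017)), (array([ 0.5595, -0.3236,  0.0995]), np.float64(0.0133)), (array([ 0.559 , -0.2961,  0.1151]), np.float64(0.0279)), (array([ 0.555 , -0.2903,  0.1495]), np.float64(0.0151))] [140.908  220.6985]
probe cand [457.3558 214.8719] [(array([ 0.5171, -0.3492,  0.0212]), np.float64(0.0112)), (array([ 0.5144, -0.3408,  0.0619]), np.float64(0.0014)), (array([ 0.5152, -0.3112,  0.08  ]), np.float64(0.0416)), (array([ 0.5123, -0.3048,  0.1169]), np.float64(0.0278))] [137.3423 207.7962]
probe cand [441.1887 218.3702] [(array([ 0.5078, -0.3303,  0.0041]), np.float64(0.0348)), (array([ 0.5058, -0.3221,  0.0467]), np.float64(0.046)), (array([ 0.5054, -0.2936,  0.062 ]), np.float64(0.0015)), (array([ 0.5032, -0.2873,  0.1009]), np.float64(0.0141))] [156.6151 201.9487]
probe cand [445.3951 235.3928] [(array([ 0.4565, -0.3495, -0.0421]), np.float64(0.0227)), (array([ 0.4561, -0.3402,  0.0043]), np.float64(0.035)), (array([ 0.4572, -0.3095,  0.0223]), np.float64(0.0116)), (array([ 0.4564, -0.3025,  0.0643]), np.float64(0.0021))] [152.6385 189.3458]
(array([0.4098, 0.3597, 0.0085]), np.float64(0.001380176400452859))
(array([0.4661, 0.348 , 0.01  ]), np.float64(0.0015109145916522488))
(array([0.5761, 0.3129, 0.0209]), np.float64(0.0010469739656200777))
tube z62 [0.5763 0.0367 0.062 ]
tube z62 [0.5719 0.0016 0.062 ]
tube z62 [ 0.5681 -0.0329  0.062 ]
tube z62 [ 0.5644 -0.0679  0.062 ]
cap top18 [0.4103 0.3581 0.018 ]
cap top18 [0.4662 0.347  0.018 ]
cover disc [0.5765 0.3121 0.01  ] [0.5797 0.3105 0.01  ] knob mid [0.5753 0.3118 0.028 ]
```

View pics/z_s2.png

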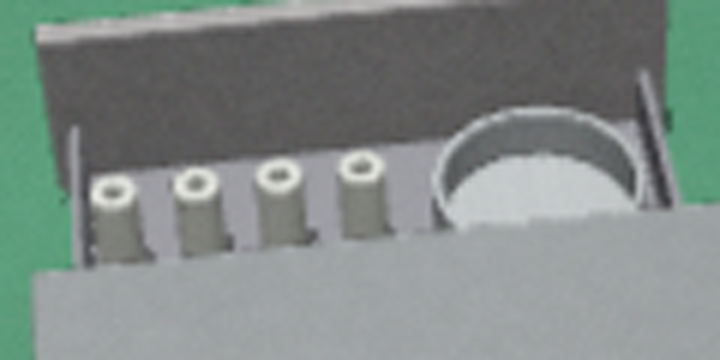

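View pics/z_s3.png

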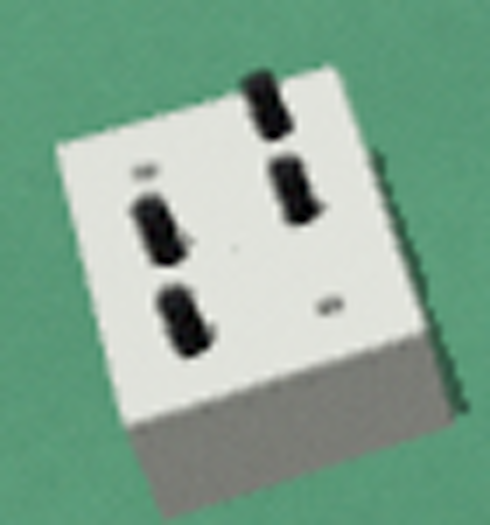

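```bash
cat >> h.py <<'E'
def go(P=None,yaw=None):
    """shift in tool cm and spin needed from measured pose; yaw=world angle of tool y (jaw) axis mod pi"""
    s=readout.state(); M=R.from_rotvec(s["ee_rot"]).as_matrix(); e=s["eef_pos"]
    print("clk %.2f eef"%s["clock"],e.round(4),"gap %.4f"%s["finger_gap"],"F",s["wrist_force"].round(1),"toolx",M[:,0].round(3),"tooly",M[:,1].round(3),"z",M[:,2].round(3),"q6 %.2f q1 %.2f"%(s["q"][5],s["q"][0]))
    if P is not None: print("  shift cm",(M.T@(np.array(P)-e)*100).round(2))
    if yaw is not None:
        cur=np.arctan2(M[1,1],M[0,1]); d=(yaw-cur+np.pi/2)%np.pi-np.pi/2; print("  spin(tool z down) %.3f"%(-d), "alt %.3f"%(-d+np.pi*np.sign(d)))
E
python3 - <<'E'
from h import *
np.set_printoptions(precision=4,suppress=True)
T=[(325.9187, 196.4354),(338.1458, 197.6875),(350.148, 198.74 ),(362.3238, 199.7418)]
g=cv2.imread("pics/scene0.png",0)
for t,s in zip(T,[(363/6,167/6),(279/6,176.5/6),(196/6,183/6),(115/6,191/6)]):
    print(tri((s[0]+230-.42,s[1]+170-.42),t))
print("dish floor z.020",onz("top",(299.94,195.94),.020))
go((0.410,0.358,0.10),np.arctan2(-.113,.994))
E
python3 -c "
import cv2
a=cv2.imread('pics/top0.png')[165:230,270:380];cv2.imwrite('pics/z_t2.png',cv2.resize(a,None,fx=7,fy=7,interpolation=cv2.INTER_CUBIC))"
```

```text
(array([0.5764, 0.0367, 0.0616]), np.float64(1.419119430431445e-05))
(array([0.572 , 0.0013, 0.0607]), np.float64(0.0003132982749746375))
(array([ 0.568 , -0.0333,  0.0618]), np.float64(0.0007163483141418026))
(array([ 0.5644, -0.0677,  0.0623]), np.float64(0.000349183172745924))
dish floor z.020 [0.5843 0.1126 0.02  ]
clk 0.10 eef [0.2072 0.5089 0.2306] gap 0.0855 F [ 0.5 -0.5 -0.7] toolx [-0.926  0.377  0.   ] tooly [ 0.377  0.926 -0.002] z [-0.001 -0.001 -1.   ] q6 1.44 q1 1.05
  shift cm [-24.48  -6.31  13.06]
  spin(tool z down) 1.297 alt -1.844
```

View pics/z_t2.png

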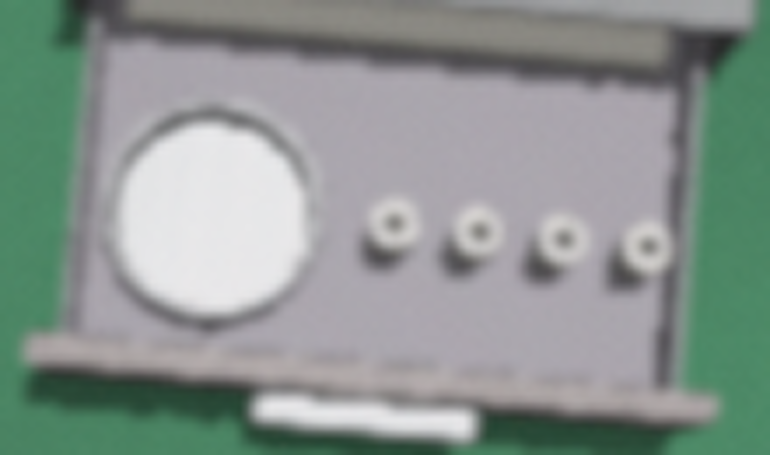

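Tube mouths come out at 0.061–0.062 m high and 35 mm apart, and the probe grips at about 0.062 m. Both match the text. I'll go above the first capsule.

```bash
python3 -m pendant '[[[0,-24.5,-6.3,13,1.3],[0,-24.5,-6.3,13,1.3],[0,-24.5,-6.3,13,1.3],[0,-24.5,-6.3,13,1.3],[0,-24.5,-6.3,13,1.3],[0,-24.5,-6.3,13,1.3],[0,-24.5,-6.3,13,1.3],[0,-24.5,-6.3,13,1.3],[0,-24.5,-6.3,13,1.3],[0,-24.5,-6.3,13,1.3],[0,-24.5,-6.3,13,1.3],[0,-24.5,-6.3,13,1.3]]]'
python3 - <<'E'
from h import *
go((0.410,0.3585,0.006),-.113)
snap("top","top1");snap("scene","scene1")
for n in("top1","scene1"):
    im=cv2.imread(f"pics/{n}.png"); r=(slice(150,300),slice(170,310)) if n=="top1" else (slice(90,230),slice(320,450))
    cv2.imwrite(f"pics/z_{n}.png",cv2.resize(im[r],None,fx=4,fy=4,interpolation=cv2.INTER_CUBIC))
E
```

```text
clock: 1.1
eef_pos: [0.4104, 0.3582, 0.1008]
ee_rot: [-2.348, -2.087, 0.002]
wrist_force: [0.5, -0.0, -0.0]
finger_gap: 0.0429
clk 1.10 eef [0.4104 0.3582 0.1008] gap 0.0429 F [ 0.5 -0.  -0. ] toolx [ 0.117  0.993 -0.001] tooly [ 0.993 -0.117 -0.001] z [-0.001 -0.001 -1.   ] q6 2.27 q1 0.58
  shift cm [ 0.03 -0.04  9.48]
  spin(tool z down) -0.004 alt 3.137
```

View pics/z_top1.png

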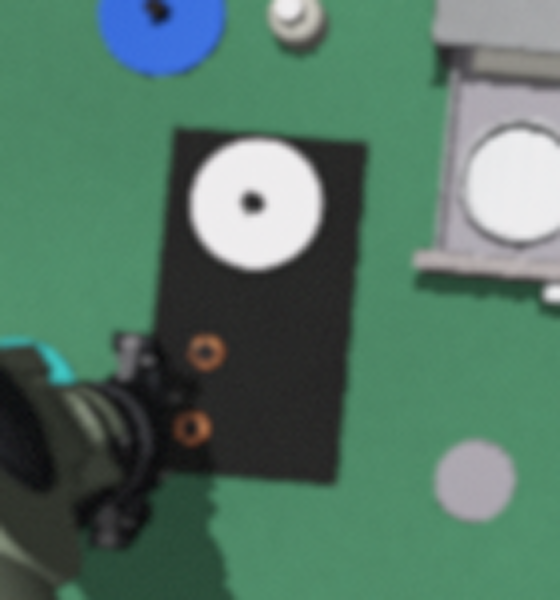

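View pics/z_scene1.png

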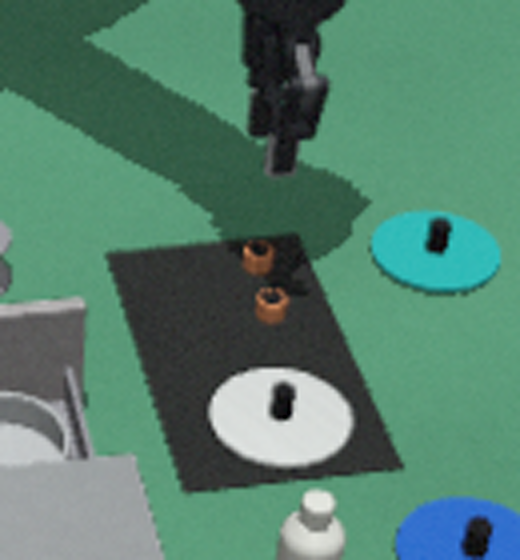

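The gripper hangs over the lower capsule (top picture about (218,257)) with its jaws along the drawer axis. I'll go down and grip.

```bash
python3 -m pendant '[[[0,0,0,3,0],[0,0,0,6,0],[0,0,0,8.5,0],[0,0,0,9.4,0],[0,0,0,9.4,0],[0,0,0,9.4,0],[-1,0,0,9.4,0],[-1,0,0,9.4,0],[-1,0,0,9.4,0],[-1,0,0,9.4,0],[-1,0,0,9.4,0],[-1,0,0,9.4,0]]]'
python3 -m pendant '[[[-1,0,0,-3,0],[-1,0,0,-6,0],[-1,0,0,-9,0],[-1,0,0,-11,0],[-1,0,0,-11,0],[-1,0,0,-11,0]]]'
python3 - <<'E'
from h import *
# dish yaw axes
ux=np.array([.994,-.113,0]);uy=np.array([.113,.994,0]);d=np.array([.585,.1125,0])
go(d+uy*.016+[0,0,.115],-.113)
snap("scene","scene2")
im=cv2.imread("pics/scene2.png"); cv2.imwrite("pics/z_scene2.png",cv2.resize(im[90:230,320:450],None,fx=4,fy=4,interpolation=cv2.INTER_CUBIC))
E
```

```text
clock: 2.2
eef_pos: [0.4119, 0.3595, 0.0092]
ee_rot: [2.346, 2.089, 0.005]
wrist_force: [-0.6, -0.2, 6.5]
finger_gap: 0.0185
clock: 2.7
eef_pos: [0.4118, 0.3594, 0.1192]
ee_rot: [2.346, 2.089, 0.007]
wrist_force: [-0.6, -0.0, -0.5]
finger_gap: 0.0187
clk 2.70 eef [0.4118 0.3594 0.1192] gap 0.0187 F [-0.6 -0.  -0.5] toolx [0.116 0.993 0.003] tooly [ 0.993 -0.116  0.003] z [ 0.004  0.002 -1.   ] q6 2.27 q1 0.58
  shift cm [-20.92  20.05   0.43]
  spin(tool z down) -0.003 alt 3.139
```

View pics/z_scene2.png

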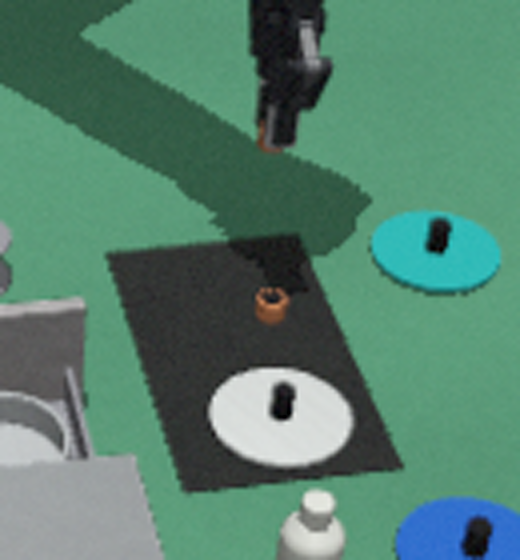

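The capsule is held: copper shows between the fingers and the spot on the mat is empty. I'll carry it over the dish's +y half.

```bash
python3 -m pendant '[[[-1,-3,3,-2.5,0],[-1,-6,6,-2.5,0],[-1,-20.9,20,-2.5,0],[-1,-20.9,20,-2.5,0],[-1,-20.9,20,-2.5,0],[-1,-20.9,20,-2.5,0],[-1,-20.9,20,-2.5,0],[-1,-20.9,20,-2.5,0],[-1,-20.9,20,-2.5,0],[-1,-20.9,20,-2.5,0],[-1,-20.9,20,-2.5,0]]]'
python3 - <<'E'
from h import *
ux=np.array([.994,-.113,0]);uy=np.array([.113,.994,0]);d=np.array([.585,.1125,0])
go(d+uy*.016+[0,0,.029],-.113)
for n in("top","scene"): snap(n,n+"3")
im=cv2.imread("pics/top3.png"); a=cv2.resize(im[140:240,250:390],None,fx=4,fy=4,interpolation=cv2.INTER_CUBIC)
im=cv2.imread("pics/scene3.png"); b=cv2.resize(im[130:230,220:360],None,fx=4,fy=4,interpolation=cv2.INTER_CUBIC)
cv2.imwrite("pics/z3a.png",a);cv2.imwrite("pics/z3b.png",b)
E
```

```text
clock: 3.67
eef_pos: [0.5835, 0.1288, 0.1412]
ee_rot: [-2.344, -2.089, 0.003]
wrist_force: [-0.2, 0.1, -0.7]
finger_gap: 0.0184
clk 3.67 eef [0.5835 0.1288 0.1412] gap 0.0184 F [-0.2  0.1 -0.7] toolx [ 0.115  0.993 -0.   ] tooly [ 0.993 -0.115 -0.003] z [-0.003  0.    -1.   ] q6 1.78 q1 0.09
  shift cm [ 0.    0.37 11.22]
  spin(tool z down) -0.002 alt 3.140
```

View pics/z3a.png

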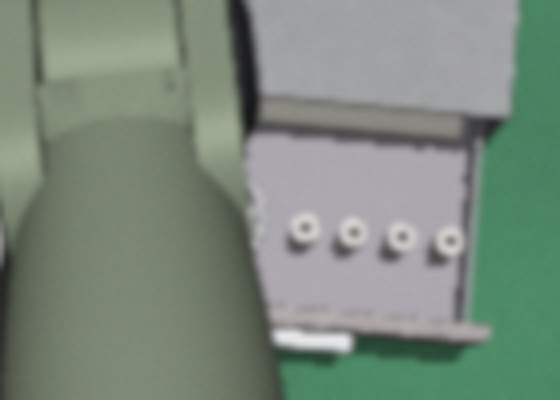

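View pics/z3b.png

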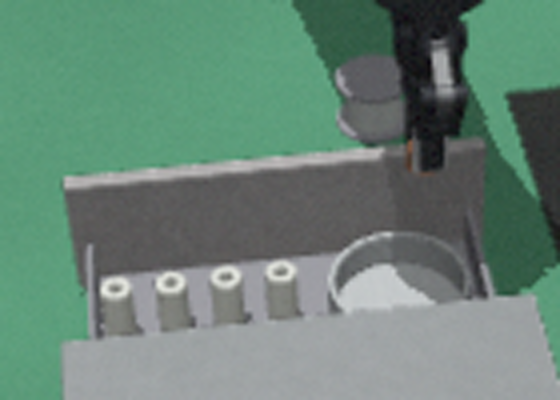

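The capsule is over the dish (scene about (327,168)). I'll lower it and release.

```bash
python3 -m pendant '[[[-1,0,0.4,4,0],[-1,0,0.4,7,0],[-1,0,0.4,9,0],[-1,0,0.4,10.5,0],[-1,0,0.4,11.2,0],[-1,0,0.4,11.2,0],[-1,0,0.4,11.2,0]]]'
python3 - <<'E'
from h import *
go()
E
```

```text
clock: 4.35
eef_pos: [0.589, 0.1282, 0.0307]
ee_rot: [2.345, 2.09, 0.0]
wrist_force: [-0.3, 0.2, 0.2]
finger_gap: 0.0187
clk 4.35 eef [0.589  0.1282 0.0307] gap 0.0187 F [-0.3  0.2  0.2] toolx [0.115 0.993 0.   ] tooly [ 0.993 -0.115  0.   ] z [ 0. -0. -1.] q6 1.78 q1 0.09
```

```bash
python3 -m pendant '[[[-1,0,-0.2,0.2,0],[-1,0,-0.2,0.3,0],[-1,0,-0.2,0.3,0],[-0.45,0,-0.2,0.3,0],[-0.3,0,-0.2,0.3,0],[-0.3,0,-0.2,0.3,0],[-0.3,0,-0.2,0.3,0],[-0.3,0,-0.2,0.3,0]]]'
python3 -m pendant '[[[-0.3,0,0,-2,0],[-0.3,0,0,-6,0],[-0.3,0,0,-10,0],[-0.3,0,0,-12,0],[-0.3,0,0,-12,0]]]'
python3 - <<'E'
from h import *
go((.466,.3475,.10),-.113)
snap("scene","scene4")
im=cv2.imread("pics/scene4.png"); b=cv2.resize(im[130:230,220:430],None,fx=3.8,fy=3.8,interpolation=cv2.INTER_CUBIC)
cv2.imwrite("pics/z4b.png",b)
E
```

```text
clock: 5.02
eef_pos: [0.5871, 0.1276, 0.0274]
ee_rot: [2.347, 2.089, 0.0]
wrist_force: [-0.8, -0.1, 0.4]
finger_gap: 0.0297
clock: 5.43
eef_pos: [0.5908, 0.128, 0.1531]
ee_rot: [2.342, 2.085, 0.012]
wrist_force: [1.7, 0.3, 0.8]
finger_gap: 0.03
clk 5.43 eef [0.5908 0.128  0.1531] gap 0.0300 F [1.7 0.3 0.8] toolx [0.116 0.993 0.002] tooly [ 0.993 -0.116  0.009] z [ 0.01   0.001 -1.   ] q6 1.78 q1 0.09
  shift cm [ 20.35 -14.98   5.21]
  spin(tool z down) -0.003 alt 3.139
```

View pics/z4b.png

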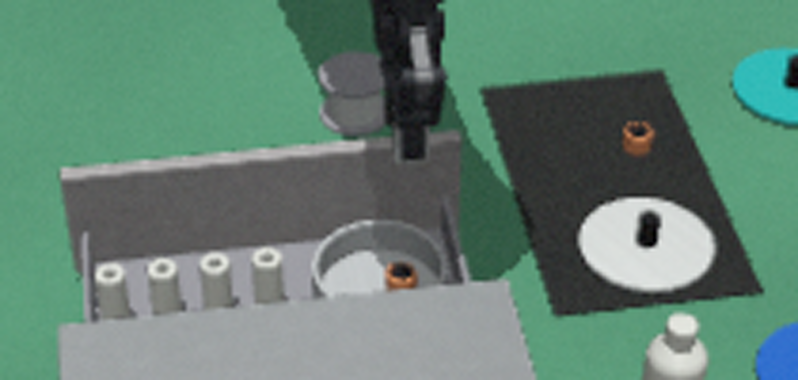

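The first capsule stands upright in the dish (scene about (325,203)), and the second is still at (388,166). Now for the second one.

```bash
python3 -m pendant '[[[0,3,-2,0,0],[0,8,-6,0,0],[0,20.4,-14.9,0,0],[0,20.4,-14.9,4,0],[0,20.4,-14.9,5,0],[0,20.4,-14.9,5,0],[0,20.4,-14.9,5,0],[0,20.4,-14.9,5,0],[0,20.4,-14.9,5,0],[0,20.4,-14.9,5,0]]]'
python3 - <<'E'
from meas import *
snap("top","top5"); T=cv2.imread("pics/top5.png")[:,:,::-1].astype(int)
m=(T[...,0]>T[...,1]*1.3)&(T[...,0]>T[...,2]*1.3)
b=show(0,T,(200,180,265,275),m,4,500); print(b)
for c,_ in b: print(onz("top",c,.018))
go((.467,.3475,.0085),-.113)
E
```

```text
clock: 6.32
eef_pos: [0.4627, 0.3467, 0.0966]
ee_rot: [2.347, 2.088, -0.002]
wrist_force: [0.2, -0.0, 0.9]
finger_gap: 0.0424
[(array([221.04938272, 237.56790123]), np.int32(81))]
[0.46605931 0.34800522 0.018     ]
clk 6.37 eef [0.4633 0.3466 0.0971] gap 0.0431 F [-0.2  0.2  0.2] toolx [ 0.117  0.993 -0.001] tooly [ 0.993 -0.117  0.   ] z [ 0.    -0.001 -1.   ] q6 2.20 q1 0.51
  shift cm [0.14 0.35 8.86]
  spin(tool z down) -0.004 alt 3.137
```

```bash
python3 -m pendant '[[[0,0.1,0.4,3,0],[0,0.1,0.4,6,0],[0,0.1,0.4,8,0],[0,0.1,0.4,8.7,0],[0,0.1,0.4,8.8,0],[0,0.1,0.4,8.8,0],[-1,0.1,0.4,8.8,0],[-1,0.1,0.4,8.8,0],[-1,0.1,0.4,8.8,0],[-1,0.1,0.4,8.8,0],[-1,0.1,0.4,8.8,0],[-1,0.1,0.4,8.8,0]]]'
python3 -m pendant '[[[-1,0,0,-3,0],[-1,0,0,-6,0],[-1,0,0,-9,0],[-1,0,0,-13,0],[-1,0,0,-13,0],[-1,0,0,-13,0]]]'
python3 - <<'E'
from h import *
ux=np.array([.994,-.113,0]);uy=np.array([.113,.994,0]);d=np.array([.585,.1125,0])
go(d-uy*.016+[0,0,.145],-.113)
snap("scene","scene6")
im=cv2.imread("pics/scene6.png"); cv2.imwrite("pics/z6.png",cv2.resize(im[90:230,320:450],None,fx=4,fy=4,interpolation=cv2.INTER_CUBIC))
E
```

```text
clock: 7.37
eef_pos: [0.4682, 0.3486, 0.0112]
ee_rot: [2.345, 2.088, 0.005]
wrist_force: [0.6, -1.6, 6.5]
finger_gap: 0.0182
clock: 7.87
eef_pos: [0.4689, 0.3494, 0.1429]
ee_rot: [2.345, 2.088, 0.011]
wrist_force: [0.3, -0.3, -0.3]
finger_gap: 0.0176
clk 7.87 eef [0.4689 0.3494 0.1429] gap 0.0176 F [ 0.3 -0.3 -0.3] toolx [0.115 0.993 0.004] tooly [ 0.993 -0.116  0.006] z [ 0.006  0.004 -1.   ] q6 2.20 q1 0.51
  shift cm [-23.79  14.27  -0.23]
  spin(tool z down) -0.003 alt 3.139
```

View pics/z6.png

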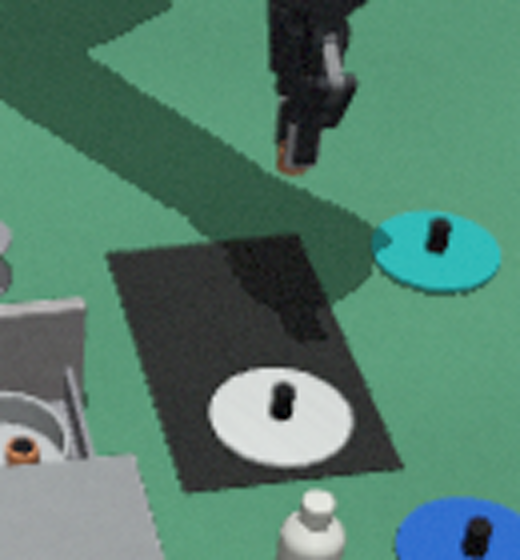

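The second capsule is held (copper at about (392,128) in the scene view). I'll carry it to the dish's −y half.

```bash
python3 -m pendant '[[[-1,-23.8,14.3,0,0],[-1,-23.8,14.3,0,0],[-1,-23.8,14.3,0,0],[-1,-23.8,14.3,0,0],[-1,-23.8,14.3,0,0],[-1,-23.8,14.3,0,0],[-1,-23.8,14.3,0,0],[-1,-23.8,14.3,0,0],[-1,-23.8,14.3,0,0],[-1,-23.8,14.3,0,0]]]'
python3 - <<'E'
from h import *
ux=np.array([.994,-.113,0]);uy=np.array([.113,.994,0]);d=np.array([.585,.1125,0])
go(d-uy*.016+[0,0,.032],-.113)
E
```

```text
clock: 8.75
eef_pos: [0.5799, 0.0954, 0.1379]
ee_rot: [-2.345, -2.087, 0.003]
wrist_force: [-0.7, 1.7, -0.9]
finger_gap: 0.0179
clk 8.75 eef [0.5799 0.0954 0.1379] gap 0.0179 F [-0.7  1.7 -0.9] toolx [0.116 0.993 0.   ] tooly [ 0.993 -0.116 -0.003] z [-0.003  0.    -1.   ] q6 1.72 q1 0.04
  shift cm [ 0.16  0.35 10.59]
  spin(tool z down) -0.003 alt 3.138
```

```bash
python3 -m pendant '[[[-1,0.1,0.2,4,0],[-1,0.1,0.2,7,0],[-1,0.1,0.2,9,0],[-1,0.1,0.2,10,0],[-1,0.1,0.2,10.6,0],[-1,0.1,0.2,10.8,0],[-1,0.1,0.2,10.8,0],[-0.45,0.1,0.2,10.8,0],[-0.3,0.1,0.2,10.8,0],[-0.3,0.1,0.2,10.8,0],[-0.3,0.1,0.2,10.8,0],[-0.3,0.1,0.2,10.8,0]]]'
python3 -m pendant '[[[-0.3,0,0,-2,0],[-0.3,0,0,-6,0],[-0.3,0,0,-10,0],[-0.3,0,0,-12,0],[-0.3,0,0,-12,0]]]'
python3 - <<'E'
from h import *
go((.576,.3125,.10),-.113)
snap("scene","scene7")
im=cv2.imread("pics/scene7.png"); b=cv2.resize(im[130:230,220:430],None,fx=3.8,fy=3.8,interpolation=cv2.INTER_CUBIC)
cv2.imwrite("pics/z7b.png",b)
E
```

```text
clock: 9.75
eef_pos: [0.5837, 0.0958, 0.0318]
ee_rot: [2.346, 2.088, 0.001]
wrist_force: [-0.9, 0.2, -0.5]
finger_gap: 0.0297
clock: 10.17
eef_pos: [0.5871, 0.096, 0.1573]
ee_rot: [2.342, 2.085, 0.012]
wrist_force: [0.9, -0.6, 0.7]
finger_gap: 0.03
clk 10.17 eef [0.5871 0.096  0.1573] gap 0.0300 F [ 0.9 -0.6  0.7] toolx [0.116 0.993 0.002] tooly [ 0.993 -0.116  0.01 ] z [ 0.01  0.   -1.  ] q6 1.72 q1 0.04
  shift cm [21.37 -3.67  5.72]
  spin(tool z down) -0.003 alt 3.139
```

View pics/z7b.png

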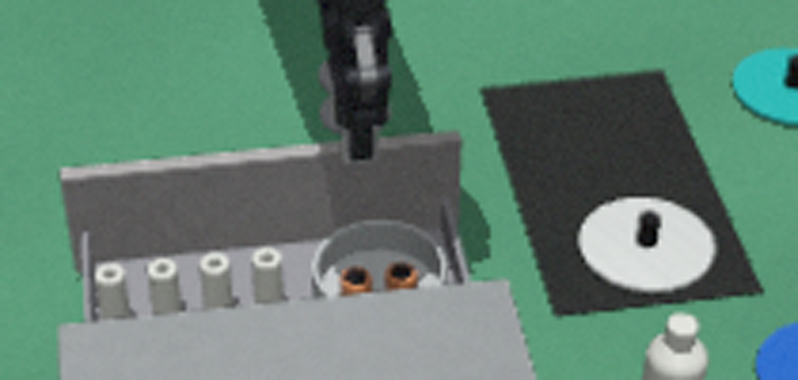

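Both capsules stand upright in the dish (scene about (313,203) and (325,202)). Next is the cover, at (390,190).

```bash
python3 -m pendant '[[[0,21.4,-3.7,0,0],[0,21.4,-3.7,0,0],[0,21.4,-3.7,0,0],[0,21.4,-3.7,4,0],[0,21.4,-3.7,5.7,0],[0,21.4,-3.7,5.7,0],[0,21.4,-3.7,5.7,0],[0,21.4,-3.7,5.7,0],[0,21.4,-3.7,5.7,0]]]'
python3 - <<'E'
from meas import *
T=snap("top","top8").astype(int); S=snap("scene","scene8").astype(int)
print(show(0,T,(200,180,265,275),T.min(2)>140,100,5000),show(0,T,(222,188,246,212),T.max(2)<100,3,300),show(0,S,(384,182,397,198),S.max(2)<90,3,300))
go((.5765,.3125,.016),-.113)
cv2.imwrite("pics/z8.png",cv2.resize(cv2.imread("pics/top8.png")[150:290,170:310],None,fx=4,fy=4,interpolation=cv2.INTER_CUBIC))
E
```

```text
clock: 10.97
eef_pos: [0.571, 0.3119, 0.0935]
ee_rot: [-2.347, -2.088, 0.003]
wrist_force: [-0.4, -0.4, 0.1]
finger_gap: 0.0424
[(array([239.8510158, 199.9503386]), np.int32(443))] [(array([226.41441441, 198.75225225]), np.int32(222))] [(array([394.5, 182. ]), np.int32(4)), (array([390.18, 189.62]), np.int32(50))]
clk 11.07 eef [0.5721 0.3115 0.0949] gap 0.0429 F [0.6 0.3 1.1] toolx [0.117 0.993 0.   ] tooly [ 0.993 -0.117  0.001] z [ 0.001 -0.    -1.   ] q6 2.07 q1 0.39
  shift cm [0.15 0.42 7.89]
  spin(tool z down) -0.005 alt 3.137
```

View pics/z8.png

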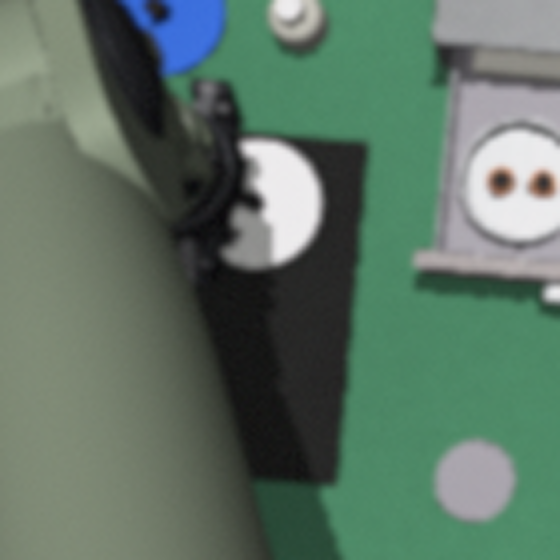

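The cover has not moved and both capsules are in the dish (top picture about (295,195) and (305,196)). I'll grip the knob.

```bash
python3 -m pendant '[[[0,0.15,0.4,3,0],[0,0.15,0.4,5,0],[0,0.15,0.4,7,0],[0,0.15,0.4,7.8,0],[0,0.15,0.4,7.8,0],[-1,0.15,0.4,7.8,0],[-1,0.15,0.4,7.8,0],[-1,0.15,0.4,7.8,0],[-1,0.15,0.4,7.8,0],[-1,0.15,0.4,7.8,0],[-1,0.15,0.4,7.8,0],[-1,0.15,0.4,7.8,0]]]'
python3 - <<'E'
from h import *
go()
E
python3 -m pendant '[[[-1,0,0,-2,0],[-1,0,0,-4,0],[-1,0,0,-6,0],[-1,0,0,-9,0],[-1,0,0,-13,0],[-1,0,0,-13,0],[-1,0,0,-13,0]]]'
python3 - <<'E'
from h import *
go((.585,.1125,.145),-.113)
snap("scene","scene9")
im=cv2.imread("pics/scene9.png"); cv2.imwrite("pics/z9.png",cv2.resize(im[90:230,320:450],None,fx=4,fy=4,interpolation=cv2.INTER_CUBIC))
E
```

```text
clock: 12.07
eef_pos: [0.577, 0.314, 0.0183]
ee_rot: [2.345, 2.088, 0.004]
wrist_force: [0.0, -1.1, 6.4]
finger_gap: 0.0134
clk 12.07 eef [0.577  0.314  0.0183] gap 0.0134 F [ 0.  -1.1  6.4] toolx [0.116 0.993 0.001] tooly [ 0.993 -0.116  0.003] z [ 0.003  0.    -1.   ] q6 2.07 q1 0.39
clock: 12.65
eef_pos: [0.5776, 0.3148, 0.1499]
ee_rot: [2.345, 2.088, 0.01]
wrist_force: [0.2, -0.1, -1.0]
finger_gap: 0.0132
clk 12.65 eef [0.5776 0.3148 0.1499] gap 0.0132 F [ 0.2 -0.1 -1. ] toolx [0.115 0.993 0.003] tooly [ 0.993 -0.115  0.006] z [ 0.006  0.003 -1.   ] q6 2.07 q1 0.39
  shift cm [-20.01   3.07   0.44]
  spin(tool z down) -0.003 alt 3.139
```

View pics/z9.png

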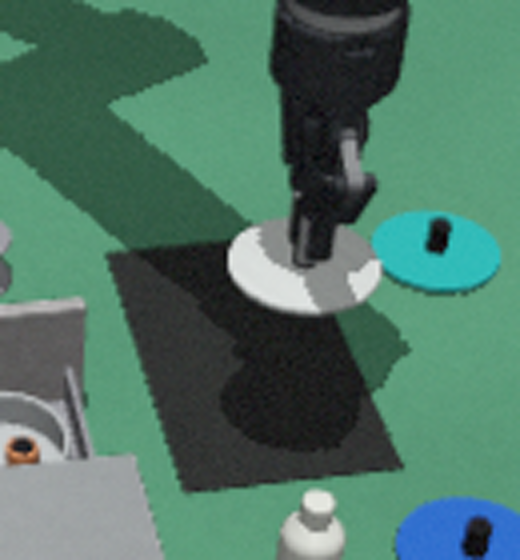

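The cover is held level by its knob (disc at about (396,156) in the scene view). I'll move it over the dish.

```bash
python3 -m pendant '[[[-1,-20,3.1,0,0],[-1,-20,3.1,0,0],[-1,-20,3.1,0,0],[-1,-20,3.1,0,0],[-1,-20,3.1,0,0],[-1,-20,3.1,0,0],[-1,-20,3.1,0,0],[-1,-20,3.1,0,0],[-1,-20,3.1,0,0],[-1,-20,3.1,0,0]]]'
python3 - <<'E'
from h import *
go((.585,.1125,.09),-.113)
snap("scene","scene10")
im=cv2.imread("pics/scene10.png"); b=cv2.resize(im[100:230,220:410],None,fx=4,fy=4,interpolation=cv2.INTER_CUBIC)
cv2.imwrite("pics/z10.png",b)
E
```

```text
clock: 13.53
eef_pos: [0.5827, 0.1129, 0.1457]
ee_rot: [-2.344, -2.091, 0.001]
wrist_force: [-0.6, -0.2, -0.5]
finger_gap: 0.0131
clk 13.53 eef [0.5827 0.1129 0.1457] gap 0.0131 F [-0.6 -0.2 -0.5] toolx [0.114 0.994 0.   ] tooly [ 0.994 -0.114 -0.001] z [-0.001  0.    -1.   ] q6 1.75 q1 0.07
  shift cm [-0.02  0.24  5.57]
  spin(tool z down) -0.001 alt 3.141
```

View pics/z10.png

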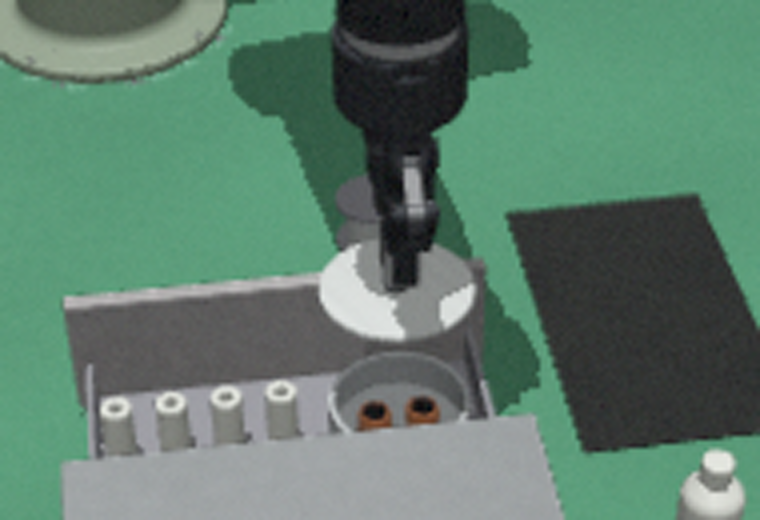

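Run:
```python
from h import *
I=cv2.imread("pics/scene10.png").astype(int)
mn=I.min(2);mx=I.max(2)
# light-ish unsaturated pixels in disc area (lit+shaded)
m=((mx-mn<25)&(mn>95)).astype(np.uint8); r=np.zeros_like(m); r[155:187,297:342]=m[155:187,297:342]
n,l,st,c=cv2.connectedComponentsWithStats(r); k=1+st[1:,4].argmax(); print(st[k])
p=np.argwhere(l==k)[:,::-1].astype(np.int32); h=cv2.convexHull(p); e=cv2.fitEllipse(h); print(e)
zz=.1457-.0183+.002+.006
for dz in(-.002,0,.002):
    print(onz("scene",e[0],zz+dz))
for uv in((327/4+219.6,0),(471/4+219.6,0)): print(uv)
# rim leftmost/rightmost expected for centre
for C in((.585,.1125,.046),):
    t=np.linspace(0,2*np.pi,200); P=[proj("scene",(C[0]+.046*np.cos(a),C[1]+.046*np.sin(a),C[2])) for a in t]; P=np.array(P); print("rim pred",P.min(0),P.max(0), "meas l,r",327/4+219.6,471/4+219.6,"top",353/4+99.6)
```

```text
[297 156  44  30 750]
((318.1127014160156, 170.3595428466797), (29.65565299987793, 43.46523666381836), 91.15718078613281)
[0.57465457 0.11120301 0.1334    ]
[0.57696733 0.1105984  0.1354    ]
[0.57928009 0.10999379 0.1374    ]
(301.35, 0)
(337.35, 0)
rim pred [301.94780644 186.8505595 ] [337.60044899 211.38233398] meas l,r 301.35 337.35 top 187.85
```

Run:
```python
from h import *
np.set_printoptions(linewidth=300)
g=cv2.imread("pics/scene10.png",0)
for r in(166,170,172,174): print(r,"L",g[r,294:308],"R",g[r,330:346])
for c in(308,312,330,334): print(c,g[150:190,c])
g0=cv2.imread("pics/scene0.png",0)
print("rim")
for r in(196,198,200,202): print(r,"L",g0[r,294:308],"R",g0[r,330:346])
for c in(312,316,320,324,328): print(c,g0[180:196,c])
```

```text
166 L [139 133 136 135 136 134 133 166 209 217 217 216 219 220] R [140 137 137 138 138 135 121 104 100  99 107 112 130 130 130 130]
170 L [179 177 180 182 184 184 214 220 220 221 220 221 220 219] R [138 135 137 139 138 141 137 138 110  83  80  84 127 131 130 130]
172 L [105  99  90  96  91 123 213 217 218 218 219 221 221 220] R [142 139 137 137 137 201 210 219 174  99  80  79  89 127 129 131]
174 L [ 96  92  91  89  91  98 215 222 220 219 218 218 220 221] R [140 204 209 217 217 216 217 217 136  82  82  70  73  77  89 125]
308 [ 91  91  94  93  74  89  99  99  97  99  97 159 207 218 217 218 178 210 218 218 218 221 221 221 220 222 221 219 221 220 222 223 179 115  97  92  92  95  91  91]
312 [ 91  92  92  93  92  79 102 105 107 105 132 139 141 138 136 140 138 138 138 140 138 138 156 211 221 221 221 222 222 221 221 219 219 209 142  84  82  76  77 118]
330 [ 79  77  72  75  74  73  73  76  75  77  79  93 132 136 135 135 140 139 137 136 138 137 142 138 140 202 210 211 212 212 163 139 117  88  80  79  75  79  77  75]
334 [132 127 131  91  75  77  77  73  73  74  80  78  73  81 118 134 138 1
[... 273 characters left out ...]
7 112  90  92  99] R [137 103  97  95  90  89 181 152 100  66 105 151 141 135 133 132]
200 L [143 157 157 158 157 158 158 156 191 154 100  92 116 181] R [197 193 165 106  88  84 182 160 121  74  61 135 150 135 131 135]
202 L [140 157 158 159 157 157 158 157 162 187 121 165 198 200] R [197 197 197 192 147 113 184 143 155 100  63 104 153 145 132 129]
312 [ 91  89  90  93  92  90  88  86  88 184 135 102 106 103 106 107]
316 [ 92  94  91  87  89  91  87  90 187 138 108 106 111 108 108 106]
320 [ 89  91  90  92  90  89  86 107 183 136 107 109 108 109 110 138]
324 [ 88  86  91  91  93  87  89  88 164 137 112 108 109 108 111 107]
328 [ 91  90  92  87  91  86  87  88  87 161 144 112 104 101 102 106]
```

Run:
```python
from h import *
C0=cal("scene")
t=np.linspace(0,2*np.pi,721)
def pred(C,r):
    return np.array([proj("scene",(C[0]+r*np.cos(a),C[1]+r*np.sin(a),C[2]),C0) for a in t])
def rep(C,r):
    P=pred(C,r); out=[P[:,0].min(),P[:,0].max()]
    for c in(308,312,330,334):
        d=P[np.abs(P[:,0]-c)<.6]; out.append(d[:,1].min())
    return np.round(out,2)
print("meas  [299.5,338.3, 160.5,159.6,161.3,163.6]")
for C in((.5827,.1129,.1374),(.5827,.1109,.1374),(.5847,.1109,.1374)): print(C,rep(C,.048))
print("rim",rep((.585,.1125,.046),.046),"meas 301.6 337.8 - 188.7@312 188.7@328")
P=pred((.585,.1125,.046),.046)
for c in(312,320,328): print(c,P[np.abs(P[:,0]-c)<.6][:,1].min())
```

```text
meas  [299.5,338.3, 160.5,159.6,161.3,163.6]
(0.5827, 0.1129, 0.1374) [300.02 339.26 161.03 159.67 160.46 162.4 ]
(0.5827, 0.1109, 0.1374) [299.22 338.47 160.81 159.61 160.86 163.08]
(0.5847, 0.1109, 0.1374) [299.41 338.71 161.41 160.13 161.29 163.41]
rim [301.95 337.6  189.6  187.91 188.83 191.25] meas 301.6 337.8 - 188.7@312 188.7@328
312 187.9076561284103
320 186.85048693456204
328 188.06034241276808
```

```bash
python3 -m pendant '[[[-1,0.2,0.3,2,0],[-1,0.2,0.3,4,0],[-1,0.2,0.3,6,0],[-1,0.2,0.3,7.5,0],[-1,0.2,0.3,7.8,0],[-1,0.2,0.3,7.8,0],[-1,0.2,0.3,7.8,0]]]'
python3 - <<'E'
from h import *
go((.586,.1144,.0583))
snap("scene","scene11")
im=cv2.imread("pics/scene11.png"); b=cv2.resize(im[130:230,220:410],None,fx=4,fy=4,interpolation=cv2.INTER_CUBIC)
cv2.imwrite("pics/z11.png",b)
E
```

```text
clock: 14.17
eef_pos: [0.5868, 0.1138, 0.0688]
ee_rot: [2.345, 2.09, 0.001]
wrist_force: [0.6, 0.4, -1.1]
finger_gap: 0.013
clk 14.17 eef [0.5868 0.1138 0.0688] gap 0.0130 F [ 0.6  0.4 -1.1] toolx [0.115 0.993 0.   ] tooly [ 0.993 -0.115  0.001] z [ 0.001  0.    -1.   ] q6 1.75 q1 0.07
  shift cm [ 0.05 -0.08  1.05]
```

View pics/z11.png

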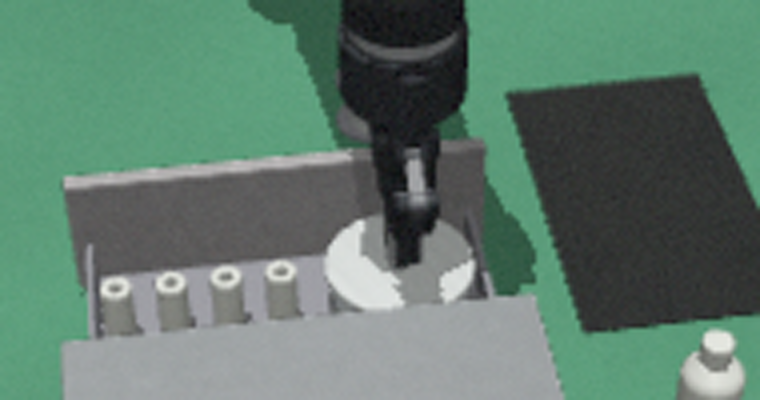

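The cover hangs just above the dish (disc at about (319,195)). I'll lower it slowly.

```bash
python3 -m pendant '[[[-1,0.05,-0.1,0.3,0],[-1,0.05,-0.1,0.6,0],[-1,0.05,-0.1,0.8,0],[-1,0.05,-0.1,1.0,0],[-1,0.05,-0.1,1.05,0],[-1,0.05,-0.1,1.05,0]]]'
python3 - <<'E'
from h import *
go((.586,.1144,.0583))
E
```

```text
clock: 14.72
eef_pos: [0.5856, 0.1137, 0.0583]
ee_rot: [2.346, 2.089, 0.001]
wrist_force: [-0.8, -0.1, 3.6]
finger_gap: 0.0134
clk 14.72 eef [0.5856 0.1137 0.0583] gap 0.0134 F [-0.8 -0.1  3.6] toolx [0.116 0.993 0.   ] tooly [ 0.993 -0.116  0.001] z [ 0.001  0.    -1.   ] q6 1.76 q1 0.07
  shift cm [0.07 0.03 0.  ]
```

```bash
python3 -m pendant '[[[-1,0,0,0.1,0],[-1,0,0,0.1,0]]]'
python3 -m pendant '[[[-0.6,0,0,0,0],[-0.3,0,0,0,0],[-0.3,0,0,0,0],[-0.3,0,0,0,0],[-0.3,0,0,0,0],[-0.3,0,0,-1,0],[-0.3,0,0,-4,0],[-0.3,0,0,-8,0],[-0.3,0,0,-11,0],[-0.3,0,0,-11,0]]]'
python3 - <<'E'
from h import *
go((.5634,-.3311,.12))
snap("scene","scene12")
im=cv2.imread("pics/scene12.png"); b=cv2.resize(im[130:230,220:410],None,fx=4,fy=4,interpolation=cv2.INTER_CUBIC)
cv2.imwrite("pics/z12.png",b)
E
```

```text
clock: 14.88
eef_pos: [0.5865, 0.1136, 0.0582]
ee_rot: [2.345, 2.088, 0.003]
wrist_force: [-1.5, 0.2, 8.6]
finger_gap: 0.013
clock: 15.72
eef_pos: [0.5897, 0.1141, 0.1745]
ee_rot: [2.341, 2.084, 0.014]
wrist_force: [1.0, -0.1, -1.3]
finger_gap: 0.0304
clk 15.72 eef [0.5897 0.1141 0.1745] gap 0.0304 F [ 1.  -0.1 -1.3] toolx [0.116 0.993 0.002] tooly [ 0.993 -0.116  0.011] z [ 0.012  0.001 -1.   ] q6 1.75 q1 0.07
  shift cm [-44.54   2.48   5.38]
```

View pics/z12.png

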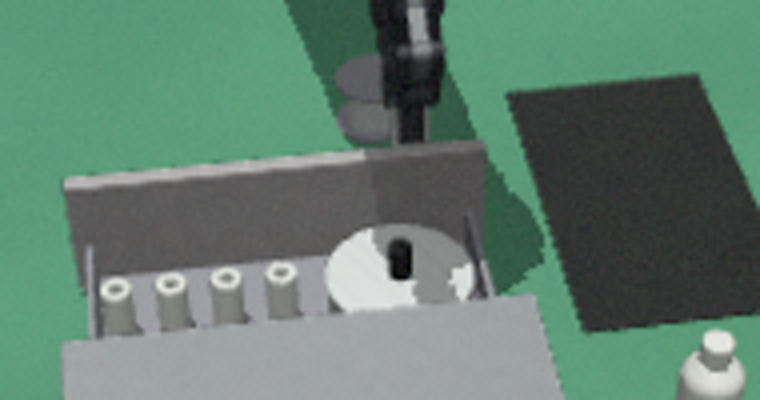

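The cover looks level on the dish (scene about (320,198), knob at (320,194)). I'll move to the foam tray for the probes.

```bash
python3 -m pendant '[[[-0.3,-44.5,2.5,0,0],[-0.3,-44.5,2.5,0,0],[-0.3,-44.5,2.5,0,0],[-0.3,-44.5,2.5,0,0],[-0.3,-44.5,2.5,0,0],[-0.3,-44.5,2.5,0,0],[-0.3,-44.5,2.5,0,0],[-0.3,-44.5,2.5,0,0],[-0.3,-44.5,2.5,0,0],[-0.3,-44.5,2.5,4,0],[-0.3,-44.5,2.5,5,0],[-0.3,-44.5,2.5,5,0]]]'
python3 - <<'E'
from h import *
go((.5640,-.3311,.12),-.113)
for n in("top","scene"): snap(n,n+"13")
im=cv2.imread("pics/top13.png"); a=cv2.resize(im[165:225,270:380],None,fx=7,fy=7,interpolation=cv2.INTER_CUBIC)
im=cv2.imread("pics/scene13.png"); b=cv2.resize(im[110:250,100:260],None,fx=4,fy=4,interpolation=cv2.INTER_CUBIC)
cv2.imwrite("pics/z13a.png",a);cv2.imwrite("pics/z13b.png",b)
E
```

```text
clock: 16.77
eef_pos: [0.5551, -0.3353, 0.1111]
ee_rot: [-2.349, -2.078, 0.005]
wrist_force: [-0.9, 0.7, -0.3]
finger_gap: 0.0299
clk 16.77 eef [ 0.5551 -0.3353  0.1111] gap 0.0299 F [-0.9  0.7 -0.3] toolx [0.122 0.993 0.001] tooly [ 0.993 -0.122 -0.006] z [-0.006  0.002 -1.   ] q6 1.04 q1 -0.66
  shift cm [ 0.53  0.83 -0.9 ]
  spin(tool z down) -0.009 alt 3.132
```

View pics/z13a.png

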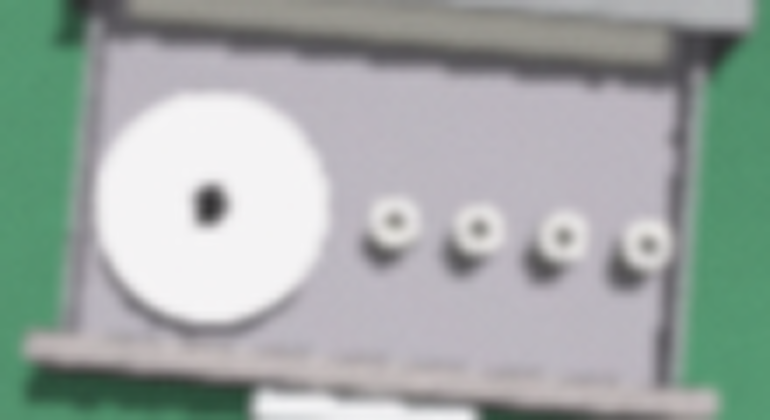

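View pics/z13b.png

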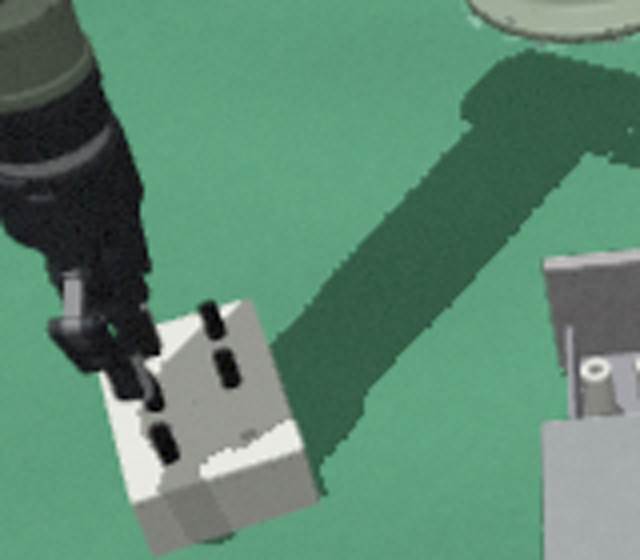

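The top view shows the cover concentric on the dish (about (300,194)). The scene view shows the gripper next to the probes. I'll align over the far probe first and then go down.

```bash
python3 -m pendant '[[[-0.3,0.5,0.8,0,-0.01],[-0.3,0.5,0.8,0,-0.01],[-0.3,0.5,0.8,0,-0.01],[-0.3,0.5,0.8,0,-0.01]]]'
python3 - <<'E'
from h import *
go((.5640,-.3311,.056),-.113)
E
```

```text
clock: 17.2
eef_pos: [0.5683, -0.3259, 0.1179]
ee_rot: [2.332, 2.102, 0.0]
wrist_force: [-0.2, 0.9, -0.1]
finger_gap: 0.0297
clk 17.20 eef [ 0.5683 -0.3259  0.1179] gap 0.0297 F [-0.2  0.9 -0.1] toolx [ 0.103  0.995 -0.001] tooly [ 0.995 -0.103  0.001] z [ 0.001 -0.001 -1.   ] q6 1.04 q1 -0.63
  shift cm [-0.56 -0.39  6.19]
  spin(tool z down) 0.009 alt -3.132
```

```bash
python3 -m pendant '[[[-0.3,-0.5,-0.4,0,0.01],[-0.3,-0.5,-0.4,0,0.01],[-0.3,-0.5,-0.4,0,0.01],[-0.3,-0.5,-0.4,0,0.01],[-0.3,-0.5,-0.4,0,0.01]]]'
python3 - <<'E'
from h import *
go((.5640,-.3311,.056),-.113)
E
```

```text
clock: 17.62
eef_pos: [0.5627, -0.3318, 0.1169]
ee_rot: [2.347, 2.089, 0.0]
wrist_force: [-0.7, -0.7, 0.4]
finger_gap: 0.0297
clk 17.62 eef [ 0.5627 -0.3318  0.1169] gap 0.0297 F [-0.7 -0.7  0.4] toolx [ 0.116  0.993 -0.   ] tooly [ 0.993 -0.116  0.   ] z [ 0. -0. -1.] q6 1.04 q1 -0.65
  shift cm [0.08 0.12 6.09]
  spin(tool z down) -0.003 alt 3.138
```

```bash
python3 -m pendant '[[[-0.3,0,0.1,2,0],[-0.3,0,0.1,4,0],[-0.3,0,0.1,5.5,0],[-0.3,0,0.1,6.1,0],[-0.3,0,0.1,6.1,0],[-0.3,0,0.1,6.1,0],[-1,0,0.1,6.1,0],[-1,0,0.1,6.1,0],[-1,0,0.1,6.1,0],[-1,0,0.1,6.1,0],[-1,0,0.1,6.1,0]]]'
python3 - <<'E'
from h import *
go()
E
python3 -m pendant '[[[-1,0,0,-2,0],[-1,0,0,-4,0],[-1,0,0,-6,0],[-1,0,0,-9,0],[-1,0,0,-10,0],[-1,0,0,-10,0]]]'
python3 - <<'E'
from h import *
go((.5644,-.0677,.146),-.113)
snap("scene","scene14")
im=cv2.imread("pics/scene14.png"); b=cv2.resize(im[110:250,100:260],None,fx=4,fy=4,interpolation=cv2.INTER_CUBIC)
cv2.imwrite("pics/z14b.png",b)
E
```

```text
clock: 18.53
eef_pos: [0.5647, -0.3325, 0.0572]
ee_rot: [2.345, 2.087, 0.001]
wrist_force: [0.0, 0.3, 6.4]
finger_gap: 0.0102
clk 18.53 eef [ 0.5647 -0.3325  0.0572] gap 0.0102 F [0.  0.3 6.4] toolx [ 0.116  0.993 -0.001] tooly [ 0.993 -0.116  0.002] z [ 0.002 -0.002 -1.   ] q6 1.04 q1 -0.64
clock: 19.03
eef_pos: [0.5655, -0.3331, 0.1591]
ee_rot: [2.342, 2.085, 0.002]
wrist_force: [-0.5, -0.1, 0.1]
finger_gap: 0.0104
clk 19.03 eef [ 0.5655 -0.3331  0.1591] gap 0.0104 F [-0.5 -0.1  0.1] toolx [ 0.116  0.993 -0.003] tooly [ 0.993 -0.116  0.005] z [ 0.005 -0.004 -1.   ] q6 1.04 q1 -0.64
  shift cm [26.35 -3.19  1.22]
  spin(tool z down) -0.003 alt 3.139
```

View pics/z14b.png

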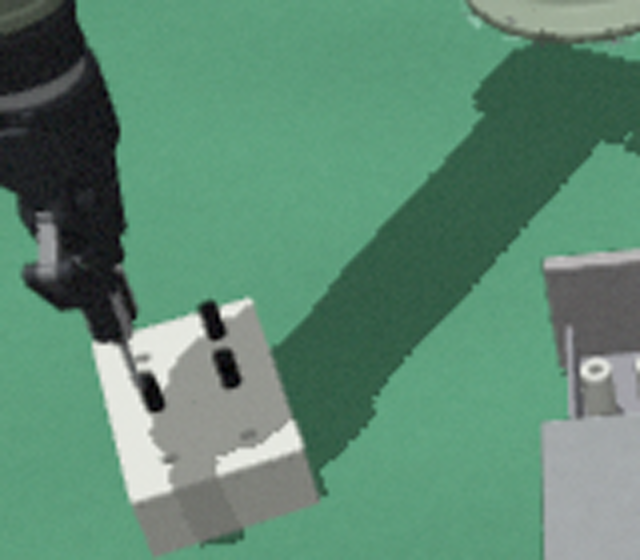

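The probe is out, with its steel shaft visible hanging straight down at (132,195) in the scene view. I'll take it to the farthest tube.

```bash
python3 -m pendant '[[[-1,26.3,-3.2,0.5,0],[-1,26.3,-3.2,0.5,0],[-1,26.3,-3.2,0.5,0],[-1,26.3,-3.2,0.5,0],[-1,26.3,-3.2,0.5,0],[-1,26.3,-3.2,0.5,0],[-1,26.3,-3.2,0.5,0],[-1,26.3,-3.2,0.5,0],[-1,26.3,-3.2,0.5,0],[-1,26.3,-3.2,0.5,0],[-1,26.3,-3.2,0.5,0]]]'
python3 - <<'E'
from h import *
go((.5644,-.0677,.125),-.113)
for n in("top","scene"): snap(n,n+"15")
im=cv2.imread("pics/top15.png"); a=cv2.resize(im[140:240,270:400],None,fx=5,fy=5,interpolation=cv2.INTER_CUBIC)
im=cv2.imread("pics/scene15.png"); b=cv2.resize(im[130:220,220:320],None,fx=6,fy=6,interpolation=cv2.INTER_CUBIC)
cv2.imwrite("pics/z15a.png",a);cv2.imwrite("pics/z15b.png",b)
E
```

```text
clock: 20.0
eef_pos: [0.5622, -0.0681, 0.15]
ee_rot: [-2.348, -2.086, 0.001]
wrist_force: [0.4, -0.3, -0.5]
finger_gap: 0.0105
clk 20.00 eef [ 0.5622 -0.0681  0.15  ] gap 0.0105 F [ 0.4 -0.3 -0.5] toolx [ 0.117  0.993 -0.   ] tooly [ 0.993 -0.117 -0.001] z [-0.001 -0.    -1.   ] q6 1.44 q1 -0.25
  shift cm [0.07 0.22 2.5 ]
  spin(tool z down) -0.005 alt 3.137
```

View pics/z15a.png

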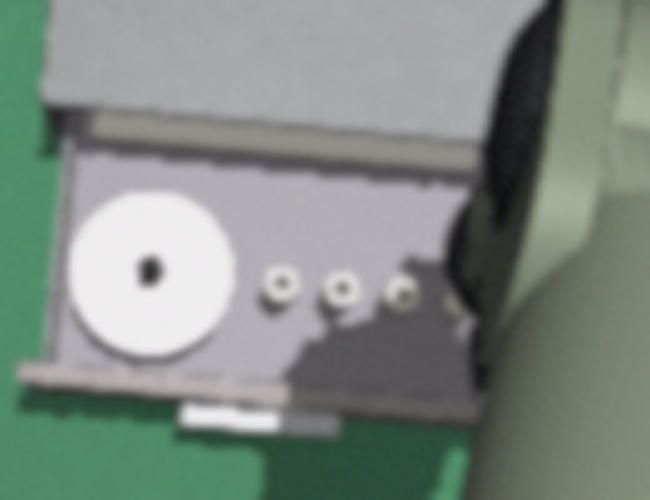

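View pics/z15b.png

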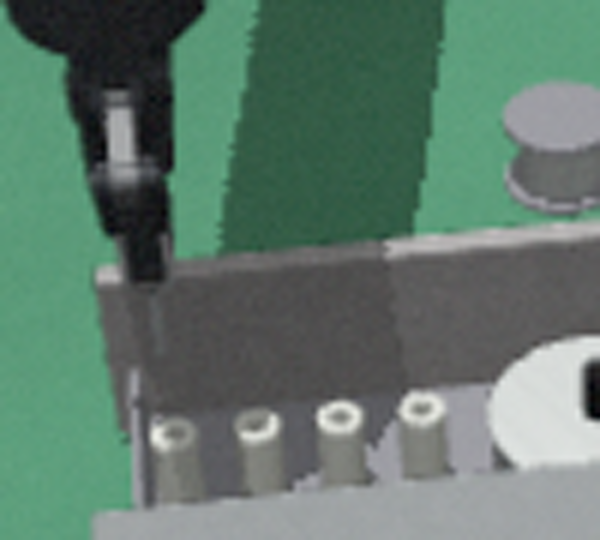

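```bash
cat > shaft.py <<'E'
from h import *
import sys
def shaft(f,z_lo,z_hi,off=.047):
    """compare axis col at given heights in scene picture with projected TCP axis"""
    g=cv2.imread(f"pics/{f}.png",0).astype(float); s=readout.state(); e=s["eef_pos"]
    np.set_printoptions(linewidth=200,suppress=True,precision=2)
    for z in np.linspace(z_hi,z_lo,8):
        p=proj("scene",(e[0],e[1],z)); r=int(round(p[1])); c=int(round(p[0]))
        print("z%.3f"%z,p,"row",r,"cols",c-7,g[r,c-7:c+8].astype(int))
E
python3 - <<'E'
from shaft import *
e=readout.state()["eef_pos"]; shaft("scene15",e[2]-.05,e[2]-.006)
E
```

```text
z0.144 [244.66 176.27] row 176 cols 238 [175 173 115  63  34  25  29  29  28  56  86  85  81  84  82]
z0.138 [244.96 178.25] row 178 cols 238 [91 91 83 78 73 66 65 58 76 81 79 76 73 76 80]
z0.132 [245.25 180.21] row 180 cols 238 [87 90 92 80 74 73 77 90 82 77 76 81 76 77 73]
z0.126 [245.55 182.16] row 182 cols 239 [93 91 89 75 77 76 86 92 78 76 78 75 77 76 75]
z0.119 [245.84 184.09] row 184 cols 239 [89 92 88 81 77 72 87 92 81 74 75 78 81 77 80]
z0.113 [246.13 186.01] row 186 cols 239 [93 89 88 84 79 76 77 88 83 80 72 78 78 77 77]
z0.107 [246.41 187.91] row 188 cols 239 [91 88 87 86 79 75 80 90 84 78 79 78 77 76 79]
z0.100 [246.7 189.8] row 190 cols 240 [92 85 86 85 75 74 76 75 76 78 78 80 77 78 75]
```

```bash
python3 -m pendant '[[[-1,0.1,0.25,1,0],[-1,0.1,0.25,2,0],[-1,0.1,0.25,3,0],[-1,0.1,0.25,3.6,0],[-1,0.1,0.25,3.6,0],[-1,0.1,0.25,3.6,0]]]'
python3 - <<'E'
from shaft import *
go((.5655,-.0677,.112),-.113)
snap("scene","scene16"); e=readout.state()["eef_pos"]; shaft("scene16",e[2]-.05,e[2]-.006)
im=cv2.imread("pics/scene16.png"); b=cv2.resize(im[160:220,230:290],None,fx=10,fy=10,interpolation=cv2.INTER_CUBIC)
cv2.imwrite("pics/z16b.png",b)
E
```

```text
clock: 20.6
eef_pos: [0.5644, -0.066, 0.1139]
ee_rot: [-2.345, -2.088, 0.002]
wrist_force: [-0.3, 0.2, 0.8]
finger_gap: 0.0104
clk 20.60 eef [ 0.5644 -0.066   0.1139] gap 0.0104 F [-0.3  0.2  0.8] toolx [0.116 0.993 0.   ] tooly [ 0.993 -0.116 -0.002] z [-0.002  0.    -1.   ] q6 1.44 q1 -0.25
  shift cm [-0.16  0.13  0.19]
  spin(tool z down) -0.003 alt 3.139
z0.109 [247.31 187.87] row 188 cols 240 [90 89 91 92 61 32 22 17 25 33 70 85 82 79 78]
z0.102 [247.59 189.76] row 190 cols 241 [88 88 88 78 74 75 83 87 83 79 77 76 74 74 78]
z0.096 [247.87 191.64] row 192 cols 241 [111 146 103  87  79  75  82  89  80  78  73  75  78  78  75]
z0.090 [248.14 193.5 ] row 194 cols 241 [122 153  98  86  81  77  77  91  85  77  77  79  75  77  77]
z0.083 [248.42 195.35] row 195 cols 241 [122 154  96  87  83  80  78  91  87  78  74  78  76  73  76]
z0.077 [248.69 197.19] row 197 cols 242 [116  79  79  89  81  73  88  92  78  75  74  76  77  76  70]
z0.071 [248.96 199.01] row 199 cols 242 [109  76  80 115  92  92  97  92  97  92  88  90  93  89  87]
z0.065 [249.23 200.82] row 201 cols 242 [ 95  72  83 130 147 132 122 113 127 140 121  97  93  93  93]
```

View pics/z16b.png

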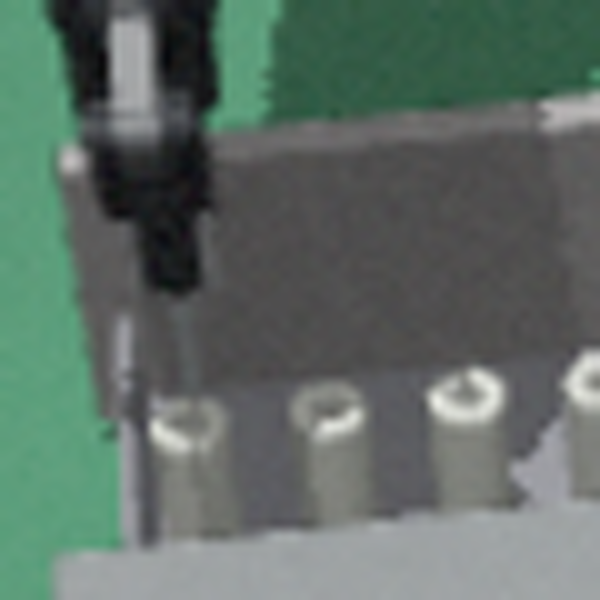

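Run:
```python
from h import *
np.set_printoptions(linewidth=200)
g=cv2.imread("pics/scene13.png",0)
print(g[197:212,242:300])
for P in((.5644,-.0677,.062),(.5681,-.0331,.062),(.5719,.0015,.062),(.5763,.0367,.062)):
    t=np.linspace(0,6.28,200); Q=np.array([proj("scene",(P[0]+.01*np.cos(a),P[1]+.01*np.sin(a),P[2])) for a in t]); print(proj("scene",P),Q.min(0),Q.max(0))
```

```text
[[159 110  87  96  93  92  95  93  95  90  93  92  94  90  91  93  95  93  92 109 108 125 122 128 138 139 153 156 154 158 157 170 186 218 227 224 211 183 166 164 164 164 164 165 177 221 207 167 168
  168 226 223 177 166 166 165 164 165]
 [159 109  85  93  93  92  93  93  92 108 108 120 122 123 136 138 151 154 178 188 205 207 203 178 163 161 163 164 163 163 163 216 221 206 174 188 226 225 179 165 164 163 164 165 192 226 189 140 133
  168 225 222 178 165 164 165 163 165]
 [157 110  82 119 137 152 181 186 170 159 157 158 158 159 160 161 164 188 222 213 212 210 227 224 179 165 163 166 163 163 175 226 201 156 131 143 192 227 166 160 165 163 166 165 148 216 223 206 202
  224 227 174 154 164 163 164 164 163]
 [157 111  86 151 189 221 225 224 226 211 174 164 164 165 164 164 164 218 223 171 157 157 189 227 187 165 164 165 165 166 145 225 224 199 178 180 221 214 154 162 163 165 166 166 140 155 188 191 208
  195 167 131 145 162 165 164 164 165]
 [160 113  89 188 223 197 169 168 195 225 199 170 165 165 164 164 152 224 228 167 123 164 198 229 167 162 166 164 164 163 141 163 207 223 222 215 213 16
[... 2091 characters left out ...]
158 163 165 165 140 129 133 131 131 130 113 107  98 142 151 163 166 175 170 172 162 160
  162 163 163 166 166 170 171 168 167]
 [163 147  89  95 128 130 133 132 130 127 122 111 117 158 164 165 162 164 133 129 132 132 130 129 118 107  99 158 150 148 156 143 144 151 158 169 172 161 157 159 162 163 166 167 170 170 170 168 166
  166 169 169 166 169 168 168 170 170]]
[248.69619181 201.5210888 ] [244.72402269 198.79693512] [252.66451567 204.27966462]
[262.46294877 200.03961287] [258.50744421 197.33176094] [266.4156451  202.78158607]
[276.16538472 198.59202434] [272.22470765 195.90001634] [280.10427296 201.31786225]
[290.07859189 197.26579742] [286.14919173 194.58805575] [294.00744076 199.97710878]
```

```bash
python3 -m pendant '[[[-1,-0.15,0.1,0,0],[-1,-0.15,0.1,0,0],[-1,-0.15,0.1,0,0],[-1,-0.15,0.1,0,0]]]'
python3 - <<'E'
from shaft import *
go((.5655,-.0677,.107),-.113)
E
```

```text
clock: 20.98
eef_pos: [0.5661, -0.0678, 0.1151]
ee_rot: [2.346, 2.089, 0.001]
wrist_force: [1.1, 0.3, -0.6]
finger_gap: 0.0106
clk 20.98 eef [ 0.5661 -0.0678  0.1151] gap 0.0106 F [ 1.1  0.3 -0.6] toolx [ 0.116  0.993 -0.   ] tooly [ 0.993 -0.116  0.001] z [ 0.001 -0.    -1.   ] q6 1.44 q1 -0.25
  shift cm [ 0.01 -0.06  0.81]
  spin(tool z down) -0.003 alt 3.139
```

```bash
python3 -m pendant '[[[-1,0,-0.05,0.4,0],[-1,0,-0.05,0.8,0],[-1,0,-0.05,1.1,0],[-1,0,-0.05,1.4,0],[-1,0,-0.05,1.5,0],[-1,0,-0.05,1.5,0]]]'
python3 - <<'E'
from shaft import *
go((.5655,-.0677,.107),-.113)
snap("scene","scene17")
im=cv2.imread("pics/scene17.png"); b=cv2.resize(im[160:220,230:290],None,fx=8,fy=8,interpolation=cv2.INTER_CUBIC)
cv2.imwrite("pics/z17b.png",b)
E
```

```text
clock: 21.48
eef_pos: [0.565, -0.0676, 0.0992]
ee_rot: [-2.346, -2.088, 0.001]
wrist_force: [-1.0, -0.0, -0.2]
finger_gap: 0.0106
clk 21.48 eef [ 0.565  -0.0676  0.0992] gap 0.0106 F [-1.  -0.  -0.2] toolx [0.116 0.993 0.   ] tooly [ 0.993 -0.116 -0.001] z [-0.001  0.    -1.   ] q6 1.44 q1 -0.25
  shift cm [-0.    0.05 -0.78]
  spin(tool z down) -0.003 alt 3.139
```

View pics/z17b.png

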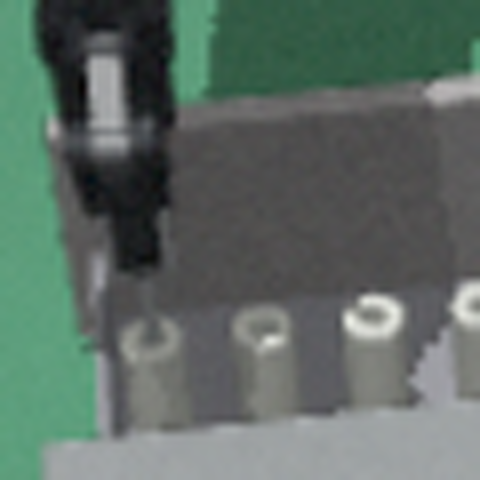

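The shaft enters the end tube's mouth (scene about (249,201)) without any contact force. I'll continue down.

```bash
python3 -m pendant '[[[-1,0,0,0.6,0],[-1,0,0,1.2,0],[-1,0,0,1.8,0],[-1,0,0,2.4,0],[-1,0,0,2.8,0],[-1,0,0,3.0,0],[-1,0,0,3.0,0]]]'
python3 - <<'E'
from shaft import *
go()
E
```

```text
clock: 22.12
eef_pos: [0.5653, -0.0677, 0.0695]
ee_rot: [-2.346, -2.089, 0.0]
wrist_force: [-0.0, 0.6, 0.4]
finger_gap: 0.0111
clk 22.12 eef [ 0.5653 -0.0677  0.0695] gap 0.0111 F [-0.   0.6  0.4] toolx [0.116 0.993 0.   ] tooly [ 0.993 -0.116 -0.   ] z [-0.  0. -1.] q6 1.44 q1 -0.25
```

```bash
python3 -m pendant '[[[-1,0,0,0.1,0],[-1,0,0,0.2,0],[-1,0,0,0.2,0],[-0.6,0,0,0.2,0],[-0.4,0,0,0.2,0],[-0.3,0,0,0.2,0],[-0.3,0,0,0.2,0],[-0.3,0,0,0.2,0]]]'
python3 -m pendant '[[[-0.3,0,0,-2,0],[-0.3,0,0,-4,0],[-0.3,0,0,-6,0],[-0.3,0,0,-7,0],[-0.3,0,0,-7,0]]]'
python3 - <<'E'
from h import *
go((.5155,-.3408,.13),-.113)
snap("scene","scene18")
im=cv2.imread("pics/scene18.png"); b=cv2.resize(im[160:220,230:350],None,fx=6,fy=6,interpolation=cv2.INTER_CUBIC)
cv2.imwrite("pics/z18.png",b)
E
```

```text
clock: 22.78
eef_pos: [0.5652, -0.0677, 0.0675]
ee_rot: [-2.346, -2.089, 0.0]
wrist_force: [0.2, 0.6, -0.2]
finger_gap: 0.0299
clock: 23.2
eef_pos: [0.5671, -0.0681, 0.1401]
ee_rot: [2.344, 2.087, 0.004]
wrist_force: [0.1, -0.0, -0.4]
finger_gap: 0.0299
clk 23.20 eef [ 0.5671 -0.0681  0.1401] gap 0.0299 F [ 0.1 -0.  -0.4] toolx [ 0.116  0.993 -0.001] tooly [ 0.993 -0.116  0.004] z [ 0.004 -0.001 -1.   ] q6 1.44 q1 -0.25
  shift cm [-27.68  -1.97   1.01]
  spin(tool z down) -0.003 alt 3.139
```

View pics/z18.png

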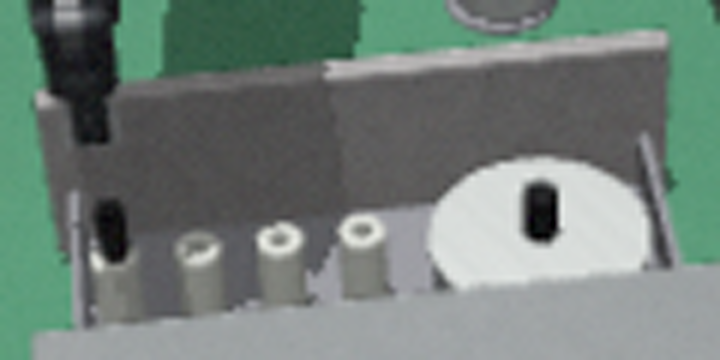

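The first probe is fully down (scene about (249,198)). Now for the second probe.

```bash
python3 -m pendant '[[[-0.3,-27.7,-2,0,0],[-0.3,-27.7,-2,0,0],[-0.3,-27.7,-2,0,0],[-0.3,-27.7,-2,0,0],[-0.3,-27.7,-2,0,0],[-0.3,-27.7,-2,0,0],[-0.3,-27.7,-2,0,0],[-0.3,-27.7,-2,0,0],[-0.3,-27.7,-2,1,0],[-0.3,-27.7,-2,1,0],[-0.3,-27.7,-2,1,0]]]'
python3 - <<'E'
from h import *
go((.5152,-.3412,.057),-.113)
E
```

```text
clock: 24.17
eef_pos: [0.5126, -0.3382, 0.1258]
ee_rot: [-2.342, -2.088, 0.0]
wrist_force: [0.6, -0.3, -0.3]
finger_gap: 0.0299
clk 24.17 eef [ 0.5126 -0.3382  0.1258] gap 0.0299 F [ 0.6 -0.3 -0.3] toolx [0.114 0.993 0.003] tooly [ 0.993 -0.114 -0.003] z [-0.003  0.003 -1.   ] q6 0.98 q1 -0.70
  shift cm [-0.28  0.32  6.88]
  spin(tool z down) -0.002 alt 3.140
```

```bash
python3 -m pendant '[[[-0.3,-0.2,0.2,2,0],[-0.3,-0.2,0.2,3.5,0],[-0.3,-0.2,0.2,3.5,0],[-0.3,-0.2,0.2,3.5,0],[-0.3,-0.2,0.2,3.5,0]]]'
python3 - <<'E'
from h import *
go((.5152,-.3412,.057),-.113)
E
```

```text
clock: 24.58
eef_pos: [0.5157, -0.3419, 0.0934]
ee_rot: [2.345, 2.09, 0.0]
wrist_force: [0.4, 0.3, 0.7]
finger_gap: 0.0299
clk 24.58 eef [ 0.5157 -0.3419  0.0934] gap 0.0299 F [0.4 0.3 0.7] toolx [ 0.114  0.993 -0.   ] tooly [ 0.993 -0.114  0.   ] z [ 0. -0. -1.] q6 0.98 q1 -0.70
  shift cm [ 0.07 -0.06  3.64]
  spin(tool z down) -0.002 alt 3.140
```

```bash
python3 -m pendant '[[[-0.3,0.05,0,2,0],[-0.3,0.05,0,3.3,0],[-0.3,0.05,0,3.6,0],[-0.3,0.05,0,3.6,0],[-0.3,0.05,0,3.6,0],[-1,0.05,0,3.6,0],[-1,0.05,0,3.6,0],[-1,0.05,0,3.6,0],[-1,0.05,0,3.6,0],[-1,0.05,0,3.6,0]]]'
python3 - <<'E'
from h import *
go()
E
python3 -m pendant '[[[-1,0,0,-2,0],[-1,0,0,-4,0],[-1,0,0,-6,0],[-1,0,0,-9,0],[-1,0,0,-10,0],[-1,0,0,-10,0]]]'
python3 - <<'E'
from h import *
go((.569,-.0331,.15),-.113)
snap("scene","scene19")
im=cv2.imread("pics/scene19.png"); b=cv2.resize(im[110:250,100:260],None,fx=4,fy=4,interpolation=cv2.INTER_CUBIC)
cv2.imwrite("pics/z19.png",b)
E
```

```text
clock: 25.42
eef_pos: [0.516, -0.3429, 0.0582]
ee_rot: [2.345, 2.087, 0.001]
wrist_force: [-0.4, 1.1, 5.8]
finger_gap: 0.01
clk 25.42 eef [ 0.516  -0.3429  0.0582] gap 0.0100 F [-0.4  1.1  5.8] toolx [ 0.116  0.993 -0.001] tooly [ 0.993 -0.116  0.002] z [ 0.002 -0.001 -1.   ] q6 0.98 q1 -0.71
clock: 25.92
eef_pos: [0.517, -0.3438, 0.1601]
ee_rot: [2.342, 2.085, 0.001]
wrist_force: [0.7, -0.6, -0.9]
finger_gap: 0.0105
clk 25.92 eef [ 0.517  -0.3438  0.1601] gap 0.0105 F [ 0.7 -0.6 -0.9] toolx [ 0.116  0.993 -0.004] tooly [ 0.993 -0.116  0.005] z [ 0.005 -0.004 -1.   ] q6 0.98 q1 -0.71
  shift cm [31.46  1.56  0.91]
  spin(tool z down) -0.003 alt 3.139
```

View pics/z19.png

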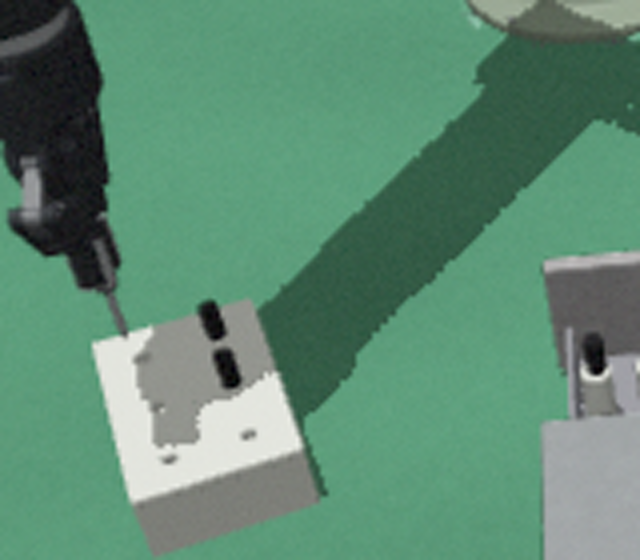

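```bash
python3 -m pendant '[[[-1,31.4,1.6,0.5,0],[-1,31.4,1.6,0.5,0],[-1,31.4,1.6,0.5,0],[-1,31.4,1.6,0.5,0],[-1,31.4,1.6,0.5,0],[-1,31.4,1.6,0.5,0],[-1,31.4,1.6,0.5,0],[-1,31.4,1.6,0.5,0],[-1,31.4,1.6,0.5,0],[-1,31.4,1.6,0.5,0],[-1,31.4,1.6,0.5,0],[-1,31.4,1.6,0.5,0]]]'
python3 - <<'E'
from shaft import *
go((.569,-.0336,.115),-.113)
E
```

```text
clock: 26.97
eef_pos: [0.5669, -0.0333, 0.1509]
ee_rot: [-2.348, -2.086, 0.002]
wrist_force: [0.1, -0.3, -0.3]
finger_gap: 0.0106
clk 26.97 eef [ 0.5669 -0.0333  0.1509] gap 0.0106 F [ 0.1 -0.3 -0.3] toolx [ 0.117  0.993 -0.   ] tooly [ 0.993 -0.117 -0.001] z [-0.001 -0.    -1.   ] q6 1.50 q1 -0.19
  shift cm [-0.    0.22  3.59]
  spin(tool z down) -0.005 alt 3.137
```

```bash
python3 -m pendant '[[[-1,0,0.15,1,0],[-1,0,0.15,2,0],[-1,0,0.15,3,0],[-1,0,0.15,3.6,0],[-1,0,0.15,3.6,0],[-1,0,0.15,3.6,0],[-1,0,0.15,3.6,0]]]'
python3 - <<'E'
from shaft import *
go((.569,-.0331,.1),-.113)
snap("scene","scene20"); e=readout.state()["eef_pos"]; shaft("scene20",e[2]-.05,e[2]-.006)
im=cv2.imread("pics/scene20.png"); b=cv2.resize(im[160:220,230:290],None,fx=10,fy=10,interpolation=cv2.INTER_CUBIC)
cv2.imwrite("pics/z20.png",b)
E
```

```text
clock: 27.55
eef_pos: [0.5691, -0.0325, 0.1159]
ee_rot: [2.346, 2.089, 0.0]
wrist_force: [-0.3, -0.5, 0.7]
finger_gap: 0.0105
clk 27.55 eef [ 0.5691 -0.0325  0.1159] gap 0.0105 F [-0.3 -0.5  0.7] toolx [ 0.116  0.993 -0.   ] tooly [ 0.993 -0.116  0.   ] z [ 0. -0. -1.] q6 1.50 q1 -0.19
  shift cm [-0.07 -0.    1.59]
  spin(tool z down) -0.003 alt 3.139
z0.110 [261.1  186.14] row 186 cols 254 [88 91 85 91 64 32 28 32 20 19 70 85 81 78 78]
z0.104 [261.33 188.04] row 188 cols 254 [90 88 79 80 74 77 66 59 60 75 83 79 79 79 79]
z0.098 [261.55 189.92] row 190 cols 255 [89 87 78 77 74 76 87 90 81 82 77 78 76 75 79]
z0.091 [261.78 191.79] row 192 cols 255 [87 87 89 80 76 75 77 89 85 80 79 79 76 78 78]
z0.085 [262.   193.64] row 194 cols 255 [90 92 91 77 77 75 78 90 87 77 75 78 78 81 79]
z0.079 [262.22 195.48] row 195 cols 255 [87 91 91 77 79 81 67 88 91 78 76 77 77 79 75]
z0.072 [262.44 197.31] row 197 cols 255 [86 89 87 90 82 78 77 89 88 80 80 83 81 85 84]
z0.066 [262.66 199.12] row 199 cols 256 [152 154 151 112 121 139 141 140 138 128  98  93  92  87  93]
```

View pics/z20.png

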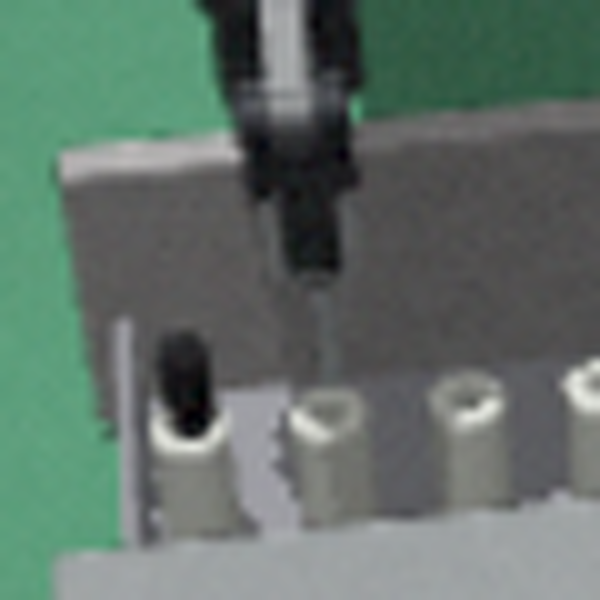

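The shaft is above the third tube's mouth (scene about (262.5,200)). I'll make a 1 mm correction and go down.

```bash
python3 -m pendant '[[[-1,-0.1,0,0,0],[-1,-0.1,0,0.4,0],[-1,-0.1,0,0.8,0],[-1,-0.1,0,1.1,0],[-1,-0.1,0,1.4,0],[-1,-0.1,0,1.5,0],[-1,-0.1,0,1.5,0]]]'
python3 - <<'E'
from h import *
go()
E
```

```text
clock: 28.18
eef_pos: [0.5691, -0.0336, 0.1005]
ee_rot: [2.346, 2.088, -0.0]
wrist_force: [1.5, -0.4, -1.4]
finger_gap: 0.0104
clk 28.18 eef [ 0.5691 -0.0336  0.1005] gap 0.0104 F [ 1.5 -0.4 -1.4] toolx [ 0.116  0.993 -0.   ] tooly [ 0.993 -0.116  0.   ] z [ 0. -0. -1.] q6 1.50 q1 -0.19
```

```bash
python3 -m pendant '[[[-1,0,0,0.6,0],[-1,0,0,1.2,0],[-1,0,0,1.8,0],[-1,0,0,2.4,0],[-1,0,0,2.8,0],[-1,0,0,3.0,0],[-1,0,0,3.0,0]]]'
python3 - <<'E'
from h import *
go()
E
```

```text
clock: 28.77
eef_pos: [0.5687, -0.0336, 0.0704]
ee_rot: [-2.347, -2.089, 0.001]
wrist_force: [1.8, -1.8, -1.4]
finger_gap: 0.0105
clk 28.77 eef [ 0.5687 -0.0336  0.0704] gap 0.0105 F [ 1.8 -1.8 -1.4] toolx [ 0.116  0.993 -0.   ] tooly [ 0.993 -0.116 -0.   ] z [-0. -0. -1.] q6 1.50 q1 -0.19
```

```bash
python3 -m pendant '[[[-1,0,0,0.1,0],[-1,0,0,0.2,0],[-1,0,0,0.25,0],[-1,0,0,0.25,0],[-0.6,0,0,0.25,0],[-0.4,0,0,0.25,0],[-0.3,0,0,0.25,0],[-0.3,0,0,0.25,0],[-0.3,0,0,0.25,0]]]'
python3 -m pendant '[[[-0.3,0,0,-2,0],[-0.3,0,0,-4,0],[-0.3,0,0,-6,0],[-0.3,0,0,-7,0],[-0.3,0,0,-7,0]]]'
python3 - <<'E'
from h import *
go((.5064,-.2940,.13),-.113)
snap("scene","scene21")
im=cv2.imread("pics/scene21.png"); b=cv2.resize(im[160:220,230:350],None,fx=6,fy=6,interpolation=cv2.INTER_CUBIC)
cv2.imwrite("pics/z21.png",b)
E
```

```text
clock: 29.52
eef_pos: [0.5684, -0.0331, 0.0678]
ee_rot: [-2.346, -2.088, 0.001]
wrist_force: [0.5, 0.3, 0.4]
finger_gap: 0.0297
clock: 29.93
eef_pos: [0.5705, -0.0336, 0.1405]
ee_rot: [2.344, 2.087, 0.004]
wrist_force: [0.9, 0.6, 0.6]
finger_gap: 0.0301
clk 29.93 eef [ 0.5705 -0.0336  0.1405] gap 0.0301 F [0.9 0.6 0.6] toolx [ 0.116  0.993 -0.   ] tooly [ 0.993 -0.116  0.004] z [ 0.004 -0.001 -1.   ] q6 1.50 q1 -0.19
  shift cm [-26.61  -3.36   1.04]
  spin(tool z down) -0.003 alt 3.139
```

View pics/z21.png

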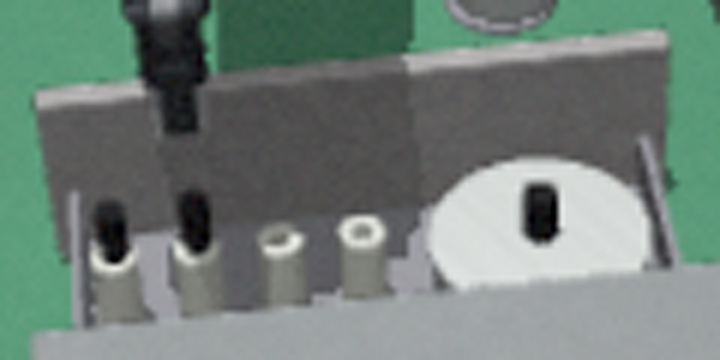

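Two probes are now seated (scene about (249,198) and (262,197)). The third is next.

```bash
python3 -m pendant '[[[-0.3,-26.6,-3.3,0,0],[-0.3,-26.6,-3.3,0,0],[-0.3,-26.6,-3.3,0,0],[-0.3,-26.6,-3.3,0,0],[-0.3,-26.6,-3.3,0,0],[-0.3,-26.6,-3.3,0,0],[-0.3,-26.6,-3.3,0,0],[-0.3,-26.6,-3.3,0,0],[-0.3,-26.6,-3.3,1,0],[-0.3,-26.6,-3.3,1,0],[-0.3,-26.6,-3.3,1,0],[-0.3,-26.6,-3.3,1,0]]]'
python3 - <<'E'
from h import *
go((.5064,-.2940,.093),-.113)
E
```

```text
clock: 30.98
eef_pos: [0.5053, -0.292, 0.1275]
ee_rot: [-2.343, -2.09, 0.0]
wrist_force: [-0.5, 0.7, 0.0]
finger_gap: 0.0298
clk 30.98 eef [ 0.5053 -0.292   0.1275] gap 0.0298 F [-0.5  0.7  0. ] toolx [0.114 0.994 0.001] tooly [ 0.994 -0.114 -0.001] z [-0.001  0.001 -1.   ] q6 1.03 q1 -0.65
  shift cm [-0.19  0.14  3.45]
  spin(tool z down) -0.001 alt 3.141
```

```bash
python3 -m pendant '[[[-0.3,-0.1,0.1,2,0],[-0.3,-0.1,0.1,3.4,0],[-0.3,-0.1,0.1,3.4,0],[-0.3,-0.1,0.1,3.4,0],[-0.3,-0.1,0.1,3.4,0]]]'
python3 - <<'E'
from h import *
go((.5062,-.2940,.057),-.113)
E
```

```text
clock: 31.4
eef_pos: [0.5068, -0.2945, 0.0951]
ee_rot: [2.345, 2.09, 0.0]
wrist_force: [0.3, -0.4, 0.9]
finger_gap: 0.0299
clk 31.40 eef [ 0.5068 -0.2945  0.0951] gap 0.0299 F [ 0.3 -0.4  0.9] toolx [ 0.115  0.993 -0.   ] tooly [ 0.993 -0.115  0.001] z [ 0.001 -0.    -1.   ] q6 1.03 q1 -0.65
  shift cm [ 0.05 -0.06  3.81]
  spin(tool z down) -0.002 alt 3.140
```

```bash
python3 -m pendant '[[[-0.3,0.1,0,2,0],[-0.3,0.1,0,3.3,0],[-0.3,0.1,0,3.8,0],[-0.3,0.1,0,3.8,0],[-0.3,0.1,0,3.8,0],[-1,0.1,0,3.8,0],[-1,0.1,0,3.8,0],[-1,0.1,0,3.8,0],[-1,0.1,0,3.8,0],[-1,0.1,0,3.8,0]]]'
python3 - <<'E'
from h import *
go()
E
python3 -m pendant '[[[-1,0,0,-2,0],[-1,0,0,-4,0],[-1,0,0,-6,0],[-1,0,0,-9,0],[-1,0,0,-10,0],[-1,0,0,-10,0]]]'
python3 - <<'E'
from h import *
go((.573,.0010,.155),-.113)
snap("scene","scene22")
im=cv2.imread("pics/scene22.png"); b=cv2.resize(im[110:250,100:260],None,fx=4,fy=4,interpolation=cv2.INTER_CUBIC)
cv2.imwrite("pics/z22.png",b)
E
```

```text
clock: 32.23
eef_pos: [0.5071, -0.2945, 0.0576]
ee_rot: [2.345, 2.087, 0.001]
wrist_force: [-1.3, 0.8, 5.8]
finger_gap: 0.0102
clk 32.23 eef [ 0.5071 -0.2945  0.0576] gap 0.0102 F [-1.3  0.8  5.8] toolx [ 0.116  0.993 -0.001] tooly [ 0.993 -0.116  0.002] z [ 0.002 -0.001 -1.   ] q6 1.03 q1 -0.65
clock: 32.73
eef_pos: [0.5081, -0.2953, 0.1594]
ee_rot: [2.342, 2.085, 0.002]
wrist_force: [1.0, -0.7, 0.3]
finger_gap: 0.0101
clk 32.73 eef [ 0.5081 -0.2953  0.1594] gap 0.0101 F [ 1.  -0.7  0.3] toolx [ 0.116  0.993 -0.003] tooly [ 0.993 -0.116  0.005] z [ 0.005 -0.004 -1.   ] q6 1.03 q1 -0.65
  shift cm [30.18  3.01  0.36]
  spin(tool z down) -0.003 alt 3.139
```

View pics/z22.png

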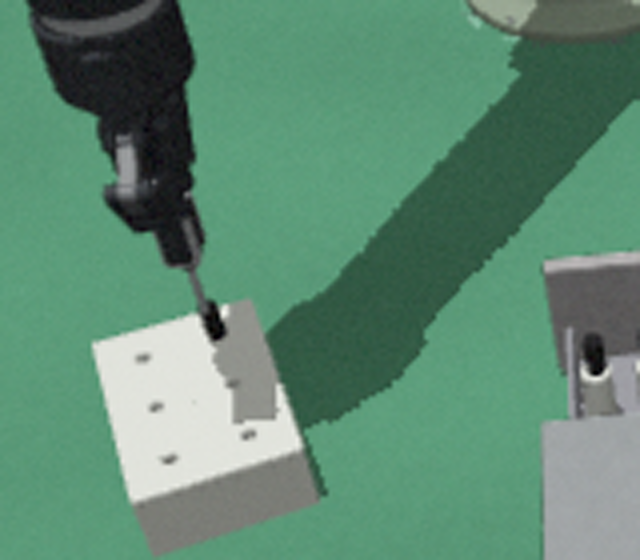

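The third probe is held, with its shaft visible at (149,184). I'll move it to the second tube.

```bash
python3 -m pendant '[[[-1,30.2,3,0.1,0],[-1,30.2,3,0.1,0],[-1,30.2,3,0.1,0],[-1,30.2,3,0.1,0],[-1,30.2,3,0.1,0],[-1,30.2,3,0.1,0],[-1,30.2,3,0.1,0],[-1,30.2,3,0.1,0],[-1,30.2,3,0.1,0],[-1,30.2,3,0.1,0],[-1,30.2,3,0.1,0],[-1,30.2,3,0.1,0]]]'
python3 - <<'E'
from shaft import *
go((.573,.0012,.115),-.113)
E
```

```text
clock: 33.78
eef_pos: [0.5705, 0.0011, 0.1546]
ee_rot: [-2.348, -2.086, 0.002]
wrist_force: [-0.7, -0.7, -0.0]
finger_gap: 0.0103
clk 33.78 eef [0.5705 0.0011 0.1546] gap 0.0103 F [-0.7 -0.7 -0. ] toolx [ 0.118  0.993 -0.   ] tooly [ 0.993 -0.118 -0.001] z [-0.001 -0.    -1.   ] q6 1.56 q1 -0.13
  shift cm [0.04 0.25 3.96]
  spin(tool z down) -0.005 alt 3.136
```

```bash
python3 -m pendant '[[[-1,-0.1,0.15,1,0],[-1,-0.1,0.15,2,0],[-1,-0.1,0.15,3,0],[-1,-0.1,0.15,3.9,0],[-1,-0.1,0.15,3.9,0],[-1,-0.1,0.15,3.9,0],[-1,-0.1,0.15,3.9,0]]]'
python3 - <<'E'
from shaft import *
go((.573,.0012,.1),-.113)
snap("scene","scene23"); e=readout.state()["eef_pos"]; shaft("scene23",e[2]-.05,e[2]-.006)
im=cv2.imread("pics/scene23.png"); b=cv2.resize(im[160:220,240:300],None,fx=10,fy=10,interpolation=cv2.INTER_CUBIC)
cv2.imwrite("pics/z23.png",b)
E
```

```text
clock: 34.37
eef_pos: [0.5725, 0.0015, 0.1162]
ee_rot: [-2.346, -2.089, 0.0]
wrist_force: [-0.4, -0.4, -0.1]
finger_gap: 0.0106
clk 34.37 eef [0.5725 0.0015 0.1162] gap 0.0106 F [-0.4 -0.4 -0.1] toolx [ 0.116  0.993 -0.   ] tooly [ 0.993 -0.116 -0.   ] z [-0.  0. -1.] q6 1.56 q1 -0.13
  shift cm [-0.02  0.06  1.62]
  spin(tool z down) -0.003 alt 3.139
z0.111 [274.89 184.51] row 185 cols 268 [92 89 79 91 66 42 51 54 53 54 82 82 79 79 79]
z0.104 [275.07 186.41] row 186 cols 268 [93 93 82 81 77 67 53 55 55 73 82 78 76 72 78]
z0.098 [275.24 188.29] row 188 cols 268 [90 90 79 77 77 81 79 92 81 77 76 79 79 80 79]
z0.092 [275.41 190.16] row 190 cols 268 [92 89 79 81 81 79 78 88 84 83 82 79 79 80 77]
z0.085 [275.58 192.02] row 192 cols 269 [87 83 78 81 75 73 89 86 81 81 77 81 77 79 79]
z0.079 [275.75 193.86] row 194 cols 269 [90 91 78 78 79 80 88 86 82 78 81 80 79 80 80]
z0.073 [275.92 195.68] row 196 cols 269 [92 89 78 78 80 83 87 87 84 81 85 86 86 89 90]
z0.067 [276.09 197.5 ] row 197 cols 269 [123 120 132  94  85 105 113 121 124 113  92  90  89  92  92]
```

View pics/z23.png

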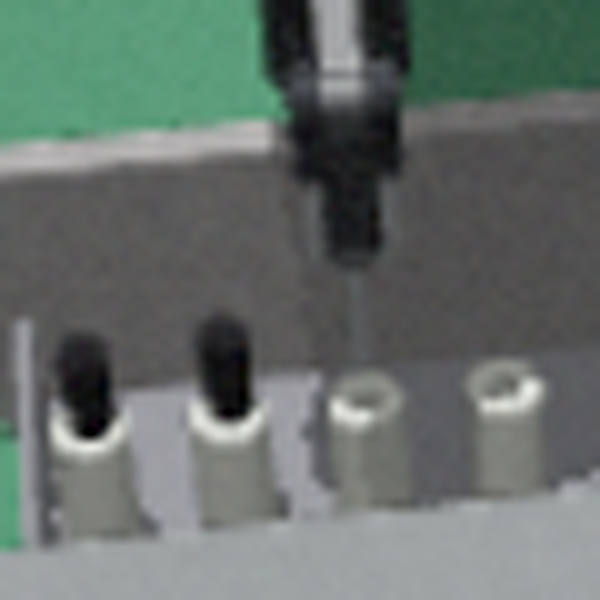

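```bash
python3 -m pendant '[[[-1,0,0.05,0,0],[-1,0,0.05,0.4,0],[-1,0,0.05,0.8,0],[-1,0,0.05,1.1,0],[-1,0,0.05,1.4,0],[-1,0,0.05,1.5,0],[-1,0,0.05,1.5,0]]]'
python3 - <<'E'
from h import *
go()
E
```

```text
clock: 35.0
eef_pos: [0.5733, 0.0013, 0.1011]
ee_rot: [2.346, 2.089, 0.001]
wrist_force: [0.7, -0.6, -0.9]
finger_gap: 0.0103
clk 35.00 eef [0.5733 0.0013 0.1011] gap 0.0103 F [ 0.7 -0.6 -0.9] toolx [0.116 0.993 0.   ] tooly [ 0.993 -0.116  0.001] z [ 0.001 -0.    -1.   ] q6 1.56 q1 -0.13
```

```bash
python3 -m pendant '[[[-1,0,0,0.6,0],[-1,0,0,1.2,0],[-1,0,0,1.8,0],[-1,0,0,2.4,0],[-1,0,0,2.8,0],[-1,0,0,3.0,0],[-1,0,0,3.0,0]]]'
python3 - <<'E'
from h import *
go()
E
```

```text
clock: 35.58
eef_pos: [0.5724, 0.0014, 0.0705]
ee_rot: [-2.346, -2.088, 0.001]
wrist_force: [0.9, -0.5, -1.8]
finger_gap: 0.0107
clk 35.58 eef [0.5724 0.0014 0.0705] gap 0.0107 F [ 0.9 -0.5 -1.8] toolx [0.116 0.993 0.   ] tooly [ 0.993 -0.116 -0.001] z [-0.001  0.    -1.   ] q6 1.56 q1 -0.13
```

```bash
python3 -m pendant '[[[-1,0,0,0.1,0],[-1,0,0,0.2,0],[-1,0,0,0.25,0],[-1,0,0,0.25,0],[-0.6,0,0,0.25,0],[-0.4,0,0,0.25,0],[-0.3,0,0,0.25,0],[-0.3,0,0,0.25,0],[-0.3,0,0,0.25,0]]]'
python3 -m pendant '[[[-0.3,0,0,-2,0],[-0.3,0,0,-4,0],[-0.3,0,0,-6,0],[-0.3,0,0,-7,0],[-0.3,0,0,-7,0]]]'
python3 - <<'E'
from h import *
go((.4577,-.3034,.13),-.113)
snap("scene","scene24")
im=cv2.imread("pics/scene24.png"); b=cv2.resize(im[160:220,230:350],None,fx=6,fy=6,interpolation=cv2.INTER_CUBIC)
cv2.imwrite("pics/z24.png",b)
E
```

```text
clock: 36.33
eef_pos: [0.5726, 0.0015, 0.0686]
ee_rot: [-2.346, -2.089, 0.001]
wrist_force: [-0.6, -0.0, -0.3]
finger_gap: 0.0297
clock: 36.75
eef_pos: [0.5746, 0.0012, 0.1411]
ee_rot: [2.344, 2.087, 0.005]
wrist_force: [1.9, -0.4, 1.2]
finger_gap: 0.0298
clk 36.75 eef [0.5746 0.0012 0.1411] gap 0.0298 F [ 1.9 -0.4  1.2] toolx [ 0.116  0.993 -0.   ] tooly [ 0.993 -0.116  0.004] z [ 0.004 -0.001 -1.   ] q6 1.56 q1 -0.13
  shift cm [-31.61  -8.09   1.08]
  spin(tool z down) -0.003 alt 3.139
```

View pics/z24.png

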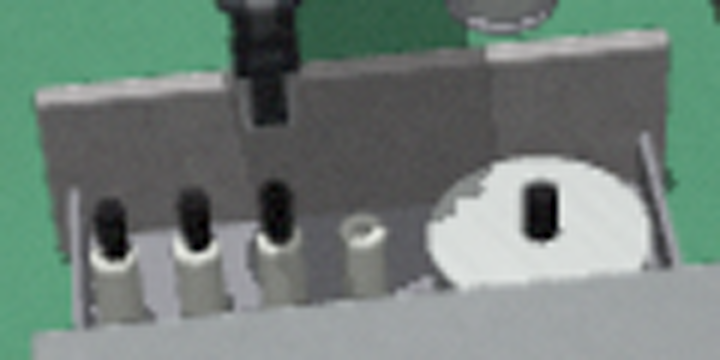

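Three probes are seated, and the last tube stands open at (290,198). The last probe is next.

```bash
python3 -m pendant '[[[-0.3,-31.6,-8,0,0],[-0.3,-31.6,-8,0,0],[-0.3,-31.6,-8,0,0],[-0.3,-31.6,-8,0,0],[-0.3,-31.6,-8,0,0],[-0.3,-31.6,-8,0,0],[-0.3,-31.6,-8,0,0],[-0.3,-31.6,-8,0,0],[-0.3,-31.6,-8,0,0],[-0.3,-31.6,-8,1,0],[-0.3,-31.6,-8,1,0],[-0.3,-31.6,-8,1,0]]]'
python3 - <<'E'
from h import *
go((.4577,-.3034,.093),-.113)
E
```

```text
clock: 37.8
eef_pos: [0.4561, -0.3011, 0.127]
ee_rot: [-2.342, -2.088, 0.0]
wrist_force: [0.1, -0.3, 0.3]
finger_gap: 0.0299
clk 37.80 eef [ 0.4561 -0.3011  0.127 ] gap 0.0299 F [ 0.1 -0.3  0.3] toolx [0.114 0.993 0.002] tooly [ 0.993 -0.114 -0.003] z [-0.003  0.003 -1.   ] q6 0.97 q1 -0.72
  shift cm [-0.21  0.2   3.39]
  spin(tool z down) -0.002 alt 3.140
```

```bash
python3 -m pendant '[[[-0.3,-0.1,0.1,2,0],[-0.3,-0.1,0.1,3.4,0],[-0.3,-0.1,0.1,3.4,0],[-0.3,-0.1,0.1,3.4,0],[-0.3,-0.1,0.1,3.4,0]]]'
python3 - <<'E'
from h import *
go((.4577,-.3034,.057),-.113)
E
```

```text
clock: 38.22
eef_pos: [0.4583, -0.3036, 0.0953]
ee_rot: [2.345, 2.091, 0.0]
wrist_force: [0.8, -0.8, 1.1]
finger_gap: 0.0297
clk 38.22 eef [ 0.4583 -0.3036  0.0953] gap 0.0297 F [ 0.8 -0.8  1.1] toolx [ 0.114  0.993 -0.   ] tooly [ 0.993 -0.114  0.   ] z [ 0. -0. -1.] q6 0.97 q1 -0.72
  shift cm [ 0.01 -0.07  3.83]
  spin(tool z down) -0.001 alt 3.140
```

```bash
python3 -m pendant '[[[-0.3,0.05,-0.05,2,0],[-0.3,0.05,-0.05,3.3,0],[-0.3,0.05,-0.05,3.8,0],[-0.3,0.05,-0.05,3.8,0],[-0.3,0.05,-0.05,3.8,0],[-1,0.05,-0.05,3.8,0],[-1,0.05,-0.05,3.8,0],[-1,0.05,-0.05,3.8,0],[-1,0.05,-0.05,3.8,0],[-1,0.05,-0.05,3.8,0]]]'
python3 - <<'E'
from h import *
go()
E
python3 -m pendant '[[[-1,0,0,-2,0],[-1,0,0,-4,0],[-1,0,0,-6,0],[-1,0,0,-9,0],[-1,0,0,-10,0],[-1,0,0,-10,0]]]'
python3 - <<'E'
from h import *
go((.5770,.0362,.158),-.113)
snap("scene","scene25")
im=cv2.imread("pics/scene25.png"); b=cv2.resize(im[110:250,100:260],None,fx=4,fy=4,interpolation=cv2.INTER_CUBIC)
cv2.imwrite("pics/z25.png",b)
E
```

```text
clock: 39.05
eef_pos: [0.4581, -0.3044, 0.058]
ee_rot: [2.345, 2.088, 0.001]
wrist_force: [-0.6, 1.2, 6.7]
finger_gap: 0.0101
clk 39.05 eef [ 0.4581 -0.3044  0.058 ] gap 0.0101 F [-0.6  1.2  6.7] toolx [ 0.116  0.993 -0.001] tooly [ 0.993 -0.116  0.002] z [ 0.002 -0.001 -1.   ] q6 0.97 q1 -0.72
clock: 39.55
eef_pos: [0.459, -0.3053, 0.1597]
ee_rot: [2.342, 2.085, 0.001]
wrist_force: [0.6, -0.1, 0.1]
finger_gap: 0.0106
clk 39.55 eef [ 0.459  -0.3053  0.1597] gap 0.0106 F [ 0.6 -0.1  0.1] toolx [ 0.116  0.993 -0.003] tooly [ 0.993 -0.116  0.005] z [ 0.005 -0.004 -1.   ] q6 0.97 q1 -0.72
  shift cm [35.29  7.77  0.09]
  spin(tool z down) -0.003 alt 3.139
```

View pics/z25.png

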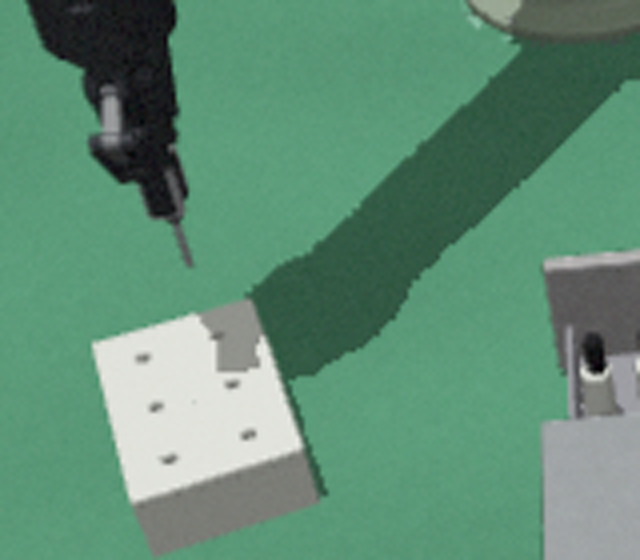

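The last probe is held (shaft at about (146,171)) and all six foam holes are empty. I'll move to the last tube.

```bash
python3 -m pendant '[[[-1,5,0,-0.5,0],[-1,35.3,7.8,-0.5,0],[-1,35.3,7.8,-0.5,0],[-1,35.3,7.8,-0.5,0],[-1,35.3,7.8,-0.5,0],[-1,35.3,7.8,-0.5,0],[-1,35.3,7.8,-0.5,0],[-1,35.3,7.8,-0.5,0],[-1,35.3,7.8,-0.5,0],[-1,35.3,7.8,-0.5,0],[-1,35.3,7.8,-0.5,0],[-1,35.3,7.8,-0.5,0]]]'
python3 - <<'E'
from shaft import *
go((.5770,.0362,.115),-.113)
E
```

```text
clock: 40.6
eef_pos: [0.5744, 0.0376, 0.1601]
ee_rot: [-2.345, -2.088, 0.004]
wrist_force: [-0.6, -0.3, 0.6]
finger_gap: 0.0103
clk 40.60 eef [0.5744 0.0376 0.1601] gap 0.0103 F [-0.6 -0.3  0.6] toolx [ 0.116  0.993 -0.001] tooly [ 0.993 -0.116 -0.003] z [-0.003 -0.    -1.   ] q6 1.62 q1 -0.06
  shift cm [-0.1   0.29  4.5 ]
  spin(tool z down) -0.003 alt 3.139
```

```bash
python3 -m pendant '[[[-1,-0.2,0.15,1,0],[-1,-0.2,0.15,2,0],[-1,-0.2,0.15,3,0],[-1,-0.2,0.15,4.4,0],[-1,-0.2,0.15,4.4,0],[-1,-0.2,0.15,4.4,0],[-1,-0.2,0.15,4.4,0]]]'
python3 - <<'E'
from shaft import *
go((.577,.0362,.1),-.113)
snap("scene","scene26"); e=readout.state()["eef_pos"]; shaft("scene26",e[2]-.05,e[2]-.006)
im=cv2.imread("pics/scene26.png"); b=cv2.resize(im[155:215,250:310],None,fx=10,fy=10,interpolation=cv2.INTER_CUBIC)
cv2.imwrite("pics/z26.png",b)
E
```

```text
clock: 41.18
eef_pos: [0.5768, 0.0352, 0.1177]
ee_rot: [-2.347, -2.088, 0.0]
wrist_force: [-0.3, 0.3, 0.5]
finger_gap: 0.0103
clk 41.18 eef [0.5768 0.0352 0.1177] gap 0.0103 F [-0.3  0.3  0.5] toolx [ 0.116  0.993 -0.   ] tooly [ 0.993 -0.116 -0.   ] z [-0.  0. -1.] q6 1.62 q1 -0.07
  shift cm [0.1  0.01 1.77]
  spin(tool z down) -0.004 alt 3.138
z0.112 [288.68 182.8 ] row 183 cols 282 [81 75 80 92 65 30 28 37 34 50 72 85 77 79 82]
z0.106 [288.81 184.7 ] row 185 cols 282 [91 82 81 82 82 77 66 70 73 77 77 83 80 78 81]
z0.100 [288.93 186.59] row 187 cols 282 [95 81 76 77 76 76 83 89 81 79 79 81 79 80 77]
z0.093 [289.05 188.46] row 188 cols 282 [89 83 81 79 79 74 79 89 77 80 79 78 77 80 79]
z0.087 [289.17 190.32] row 190 cols 282 [93 91 78 80 83 77 79 90 82 78 76 81 77 79 79]
z0.081 [289.29 192.17] row 192 cols 282 [89 92 84 80 80 83 82 89 81 78 79 76 80 79 80]
z0.074 [289.4 194. ] row 194 cols 282 [90 92 79 78 82 78 77 87 86 82 83 82 84 81 84]
z0.068 [289.52 195.82] row 196 cols 283 [150 152 107  88 110 133 144 141 137 131 104  92  93  94  93]
```

View pics/z26.png

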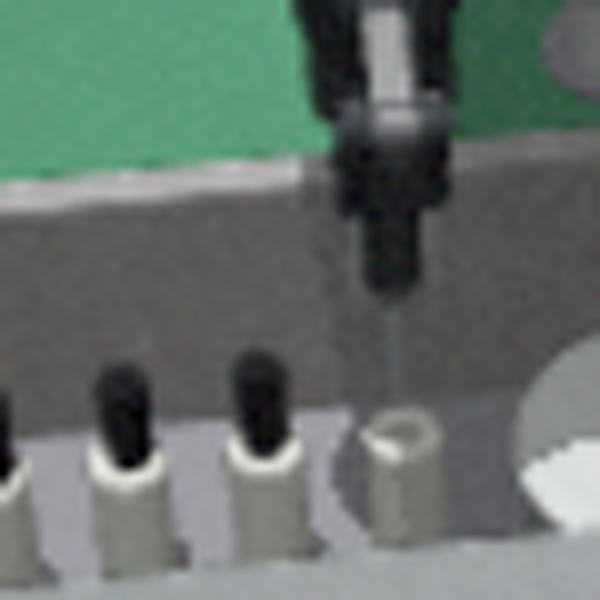

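```bash
python3 -m pendant '[[[-1,0.1,0,0,0],[-1,0.1,0,0.4,0],[-1,0.1,0,0.8,0],[-1,0.1,0,1.1,0],[-1,0.1,0,1.4,0],[-1,0.1,0,1.6,0],[-1,0.1,0,1.6,0]]]'
python3 - <<'E'
from h import *
go()
E
```

```text
clock: 41.82
eef_pos: [0.5767, 0.0366, 0.1012]
ee_rot: [-2.346, -2.089, 0.001]
wrist_force: [-0.6, -1.1, -0.5]
finger_gap: 0.0104
clk 41.82 eef [0.5767 0.0366 0.1012] gap 0.0104 F [-0.6 -1.1 -0.5] toolx [ 0.116  0.993 -0.   ] tooly [ 0.993 -0.116 -0.001] z [-0.001 -0.    -1.   ] q6 1.62 q1 -0.06
```

```bash
python3 -m pendant '[[[-1,0,0,0.6,0],[-1,0,0,1.2,0],[-1,0,0,1.8,0],[-1,0,0,2.4,0],[-1,0,0,2.8,0],[-1,0,0,3.1,0],[-1,0,0,3.1,0]]]'
python3 - <<'E'
from h import *
go()
E
```

```text
clock: 42.4
eef_pos: [0.5768, 0.0366, 0.0703]
ee_rot: [-2.346, -2.089, 0.001]
wrist_force: [0.9, 0.1, 0.2]
finger_gap: 0.0105
clk 42.40 eef [0.5768 0.0366 0.0703] gap 0.0105 F [0.9 0.1 0.2] toolx [ 0.116  0.993 -0.   ] tooly [ 0.993 -0.116 -0.001] z [-0.001 -0.    -1.   ] q6 1.62 q1 -0.06
```

```bash
python3 -m pendant '[[[-1,0,0,0.1,0],[-1,0,0,0.2,0],[-1,0,0,0.25,0],[-1,0,0,0.25,0],[-0.6,0,0,0.25,0],[-0.4,0,0,0.25,0],[-0.3,0,0,0.25,0],[-0.3,0,0,0.25,0],[-0.3,0,0,0.25,0]]]'
python3 -m pendant '[[[-0.3,0,0,-2,0],[-0.3,0,0,-4,0],[-0.3,0,0,-7,0],[-0.3,0,0,-9,0],[-0.3,-3,-10,-9,0],[-1,-6,-20,-9,0],[-1,-6,-20,-9,0],[-1,-6,-20,-9,0],[-1,-6,-20,-9,0],[-1,-6,-20,-9,0]]]'
python3 - <<'E'
from h import *
go()
for n in("top","scene"): snap(n,n+"27")
im=cv2.imread("pics/top27.png"); a=cv2.resize(im[140:260,250:390],None,fx=5,fy=5,interpolation=cv2.INTER_CUBIC)
im=cv2.imread("pics/scene27.png"); b=cv2.resize(im[160:220,230:350],None,fx=6,fy=6,interpolation=cv2.INTER_CUBIC)
cv2.imwrite("pics/z27a.png",a);cv2.imwrite("pics/z27b.png",b)
E
```

```text
clock: 43.15
eef_pos: [0.5768, 0.0367, 0.068]
ee_rot: [-2.346, -2.089, 0.001]
wrist_force: [1.0, -0.2, 0.7]
finger_gap: 0.03
clock: 43.98
eef_pos: [0.3608, 0.0013, 0.1562]
ee_rot: [-2.341, -2.082, 0.012]
wrist_force: [-0.1, 1.8, -0.4]
finger_gap: -0.0001
clk 43.98 eef [0.3608 0.0013 0.1562] gap -0.0001 F [-0.1  1.8 -0.4] toolx [0.117 0.993 0.   ] tooly [ 0.993 -0.117 -0.011] z [-0.011  0.001 -1.   ] q6 1.49 q1 -0.20
```

View pics/z27a.png

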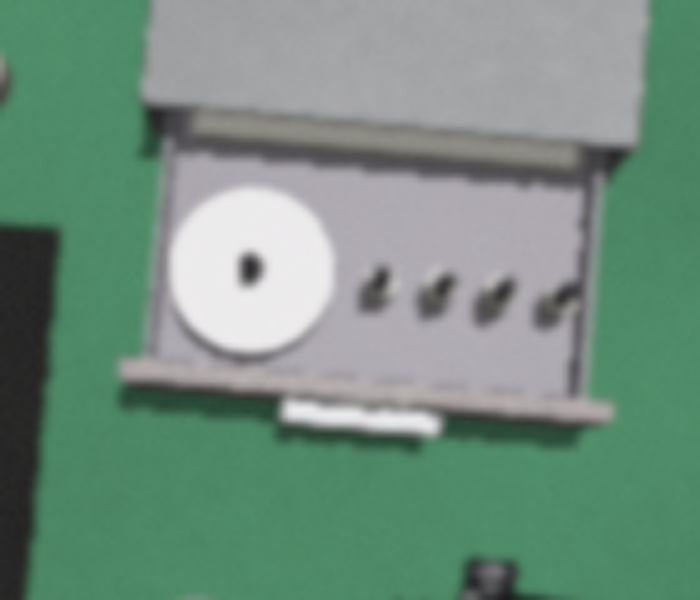

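View pics/z27b.png

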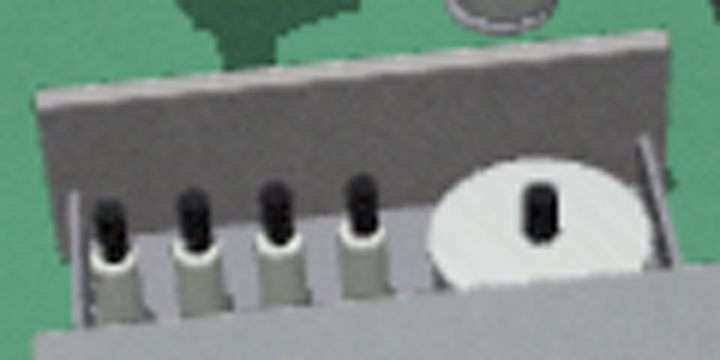

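All four probes stand in their tubes and the cover is seated. The pull is at about (322,222) in the top view. I'll check heights and get the pull position.

Run:
```python
from meas import *
np.set_printoptions(precision=4,suppress=True)
T=cv2.imread("pics/top27.png")[:,:,::-1].astype(int);S=cv2.imread("pics/scene27.png")[:,:,::-1].astype(int)
gt=cv2.imread("pics/top27.png",0).astype(float);gs=cv2.imread("pics/scene27.png",0).astype(float)
d=show(0,T,(280,170,320,215),T.min(2)>200,200,3000); print("disc",d,[onz("top",x[0],.050) for x in d])
ks=show(0,S,(305,180,335,205),S.max(2)<70,5,300); kt=show(0,T,(292,186,308,200),T.max(2)<110,5,300); print("knob",tri(ks[0][0],kt[0][0]),"want z ~.062")
ps=show(0,S,(240,185,300,206),S.max(2)<60,5,300); print([ (x[0],x[1]) for x in ps])
for (c,n),t in zip(ps,((.5644,-.0677),(.568,-.033),(.572,.0013),(.5764,.0367))): print("proj grip mid",proj("scene",(t[0],t[1],.075)))
w=show(0,T,(300,215,345,232),T.min(2)>200,30,500); print("pull",w,[onz("top",x[0],.070) for x in w])
```

```text
disc [(array([299.9281, 193.2434]), np.int32(793))] [array([0.5887, 0.1117, 0.05  ])]
knob (array([0.5871, 0.1119, 0.0613]), np.float64(0.0009386219379337218)) want z ~.062
[(array([290.0488, 193.6585]), np.int32(41)), (array([275.8889, 194.9556]), np.int32(45)), (array([262.093 , 196.0698]), np.int32(43)), (array([248.1707, 197.9512]), np.int32(41))]
proj grip mid [248.1346 197.7779]
proj grip mid [262.0425 196.2614]
proj grip mid [275.7494 194.8858]
proj grip mid [289.8499 193.5437]
pull [(array([321.8052, 223.1039]), np.int32(77))] [array([0.4995, 0.0507, 0.07  ])]
```

Run:
```python
from h import *
go((.443,.0565,.060),-.113)
```

```text
clk 44.08 eef [3.700e-01 2.000e-04 1.583e-01] gap -0.0003 F [ 0.7  0.2 -0.2] toolx [0.117 0.993 0.   ] tooly [ 0.993 -0.117  0.   ] z [ 0.  0. -1.] q6 1.49 q1 -0.20
  shift cm [6.44 6.6  9.84]
  spin(tool z down) -0.004 alt 3.138
```

```bash
python3 -m pendant '[[[-1,6.4,2,5,0],[-1,6.4,6.6,9.8,0],[-1,6.4,6.6,9.8,0],[-1,6.4,6.6,9.8,0],[-1,6.4,6.6,9.8,0],[-1,6.4,6.6,9.8,0],[-1,6.4,6.6,9.8,0]]]'
python3 - <<'E'
from h import *
go((.478,.052,.060),-.113)
snap("scene","scene28"); cv2.imwrite("pics/z28.png",cv2.resize(cv2.imread("pics/scene28.png")[110:230,220:380],None,fx=4,fy=4))
E
```

```text
clock: 44.67
eef_pos: [0.4446, 0.0561, 0.0607]
ee_rot: [2.346, 2.089, -0.0]
wrist_force: [0.2, -0.6, 0.0]
finger_gap: 0.0004
clk 44.67 eef [0.4446 0.0561 0.0607] gap 0.0004 F [ 0.2 -0.6  0. ] toolx [ 0.116  0.993 -0.   ] tooly [ 0.993 -0.116 -0.   ] z [-0. -0. -1.] q6 1.65 q1 -0.04
  shift cm [-0.02  3.36  0.07]
  spin(tool z down) -0.003 alt 3.139
```

View pics/z28.png

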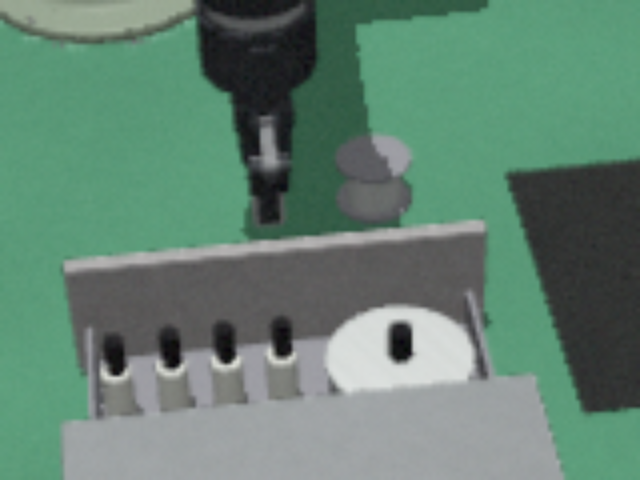

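The fingertips stand in front of the panel, clear of the spool. I'll push slowly along the drawer axis.

```bash
python3 -m pendant '[[[-1,0,0.7,0,0],[-1,0,1.4,0,0],[-1,0,2.1,0,0],[-1,0,2.6,0,0],[-1,0,3.0,0,0],[-1,0,3.4,0,0],[-1,0,3.8,0,0],[-1,0,4.3,0,0],[-1,0,4.9,0,0],[-1,0,5.6,0,0],[-1,0,6.3,0,0],[-1,0,7.0,0,0]]]'
python3 - <<'E'
from h import *
go()
E
python3 -m pendant '[[[-1,0,0.7,0,0],[-1,0,1.4,0,0],[-1,0,2.1,0,0],[-1,0,2.8,0,0],[-1,0,3.5,0,0],[-1,0,4.2,0,0],[-1,0,4.8,0,0],[-1,0,5.4,0,0],[-1,0,6.0,0,0],[-1,0,6.0,0,0]]]'
python3 - <<'E'
from h import *
go()
for n in("top","scene"): snap(n,n+"29")
im=cv2.imread("pics/top29.png"); a=cv2.resize(im[80:260,250:400],None,fx=3.3,fy=3.3,interpolation=cv2.INTER_CUBIC)
cv2.imwrite("pics/z29a.png",a);cv2.imwrite("pics/z29b.png",cv2.resize(cv2.imread("pics/scene29.png")[110:250,210:390],None,fx=4,fy=4))
E
```

```text
clock: 45.72
eef_pos: [0.5144, 0.048, 0.0602]
ee_rot: [-2.346, -2.089, 0.0]
wrist_force: [-2.6, 0.0, 1.6]
finger_gap: -0.0
clk 45.72 eef [0.5144 0.048  0.0602] gap -0.0000 F [-2.6  0.   1.6] toolx [ 0.116  0.993 -0.   ] tooly [ 0.993 -0.116 -0.   ] z [-0. -0. -1.] q6 1.64 q1 -0.05
clock: 46.55
eef_pos: [0.5757, 0.0408, 0.0606]
ee_rot: [2.345, 2.087, 0.003]
wrist_force: [0.3, 0.2, -0.2]
finger_gap: 0.0002
clk 46.55 eef [0.5757 0.0408 0.0606] gap 0.0002 F [ 0.3  0.2 -0.2] toolx [0.116 0.993 0.   ] tooly [ 0.993 -0.116  0.003] z [ 0.003 -0.    -1.   ] q6 1.63 q1 -0.06
```

View pics/z29a.png

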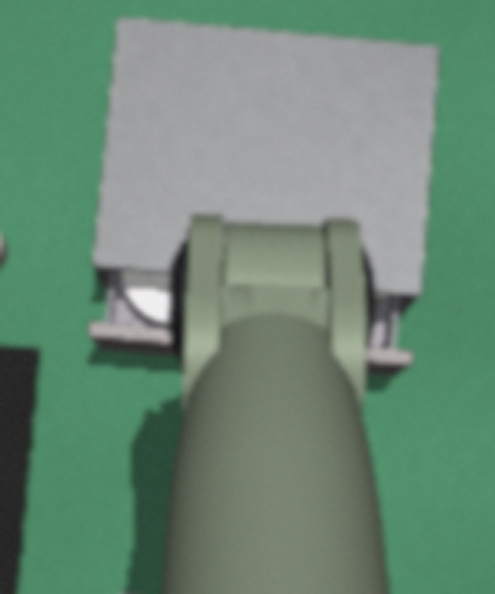

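View pics/z29b.png

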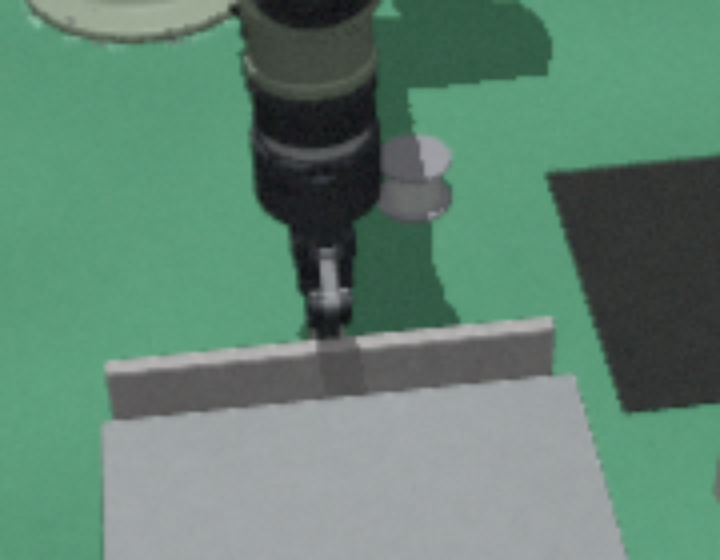

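The drawer slides freely and has about 4 cm left. I'll keep going slowly through the catch.

```bash
python3 -m pendant '[[[-1,0,0.5,0,0],[-1,0,1.0,0,0],[-1,0,1.5,0,0],[-1,0,2.0,0,0],[-1,0,2.4,0,0],[-1,0,2.7,0,0],[-1,0,3.0,0,0],[-1,0,3.0,0,0]]]'
python3 - <<'E'
from h import *
go()
snap("scene","scene30")
cv2.imwrite("pics/z30b.png",cv2.resize(cv2.imread("pics/scene30.png")[110:250,210:390],None,fx=4,fy=4))
E
```

```text
clock: 47.32
eef_pos: [0.6044, 0.0374, 0.0604]
ee_rot: [2.346, 2.088, 0.001]
wrist_force: [-0.0, 0.3, -0.0]
finger_gap: 0.0002
clk 47.32 eef [0.6044 0.0374 0.0604] gap 0.0002 F [-0.   0.3 -0. ] toolx [ 0.116  0.993 -0.   ] tooly [ 0.993 -0.116  0.001] z [ 0.001 -0.    -1.   ] q6 1.63 q1 -0.06
```

View pics/z30b.png

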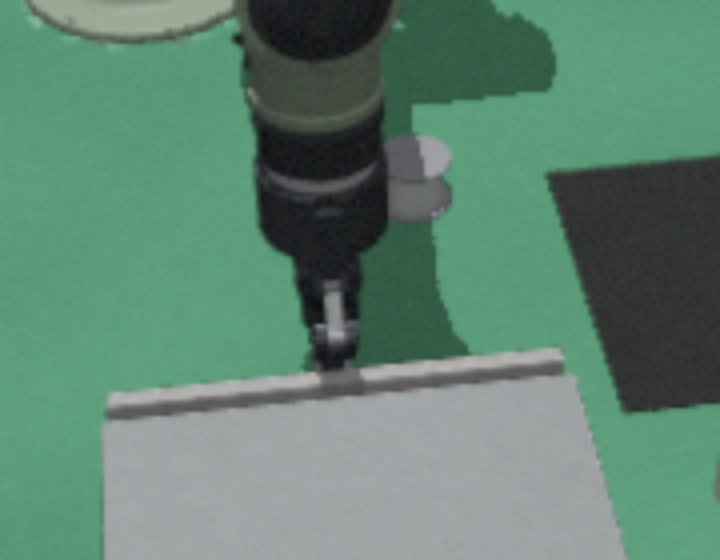

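```bash
python3 -m pendant '[[[-1,0,0.3,0,0],[-1,0,0.5,0,0],[-1,0,0.7,0,0],[-1,0,0.8,0,0],[-1,0,0.9,0,0],[-1,0,1.0,0,0],[-1,0,1.0,0,0]]]'
python3 - <<'E'
from h import *
go()
snap("scene","scene31")
cv2.imwrite("pics/z31b.png",cv2.resize(cv2.imread("pics/scene31.png")[110:250,210:390],None,fx=4,fy=4))
E
```

```text
clock: 47.95
eef_pos: [0.6108, 0.0367, 0.0601]
ee_rot: [-2.344, -2.087, 0.005]
wrist_force: [-7.9, 0.2, 6.8]
finger_gap: -0.0001
clk 47.95 eef [0.6108 0.0367 0.0601] gap -0.0001 F [-7.9  0.2  6.8] toolx [ 0.116  0.993 -0.   ] tooly [ 0.993 -0.116 -0.005] z [-0.005  0.    -1.   ] q6 1.63 q1 -0.06
```

View pics/z31b.png

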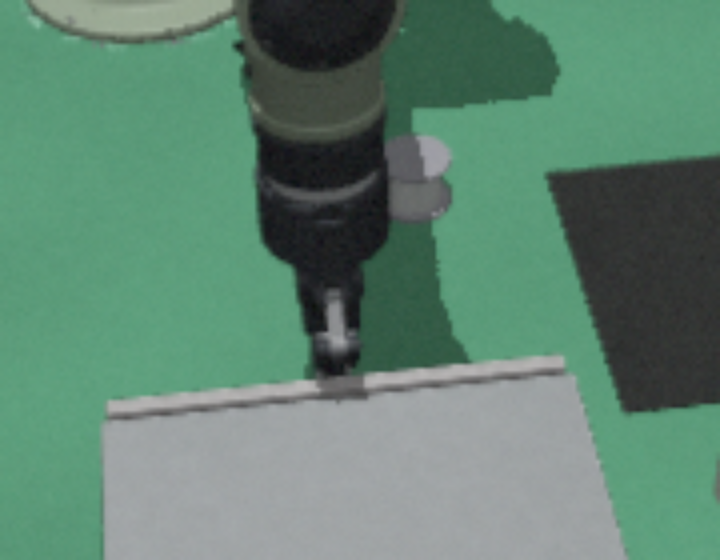

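The catch is resisting with 8 N. I'll push a little further.

```bash
python3 -m pendant '[[[-1,0,0.15,0,0],[-1,0,0.3,0,0],[-1,0,0.45,0,0],[-1,0,0.6,0,0],[-1,0,0.7,0,0],[-1,0,0.7,0,0]]]'
python3 - <<'E'
from h import *
go()
snap("scene","scene32")
cv2.imwrite("pics/z32b.png",cv2.resize(cv2.imread("pics/scene32.png")[110:250,210:390],None,fx=4,fy=4))
E
```

```text
clock: 48.5
eef_pos: [0.6201, 0.0356, 0.0603]
ee_rot: [-2.346, -2.089, 0.0]
wrist_force: [-3.1, 0.2, 1.2]
finger_gap: 0.0001
clk 48.50 eef [0.6201 0.0356 0.0603] gap 0.0001 F [-3.1  0.2  1.2] toolx [ 0.116  0.993 -0.   ] tooly [ 0.993 -0.116 -0.   ] z [-0. -0. -1.] q6 1.63 q1 -0.06
```

View pics/z32b.png

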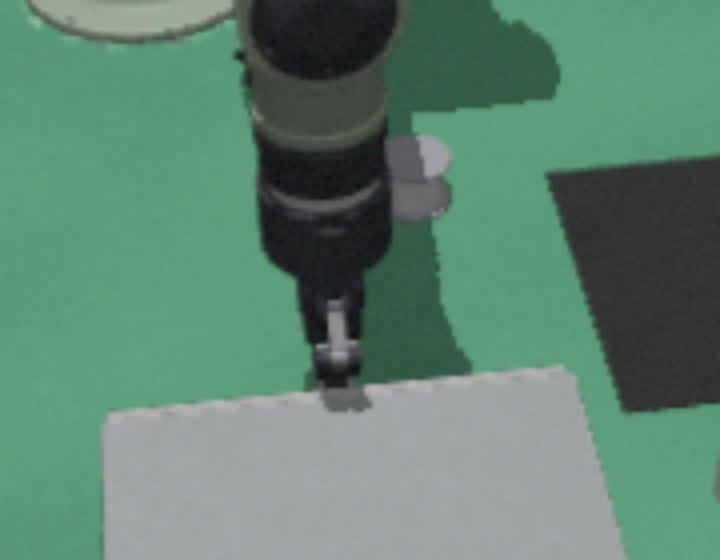

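The panel is now flush with the unit. A short firm push will confirm it has hit the end, and then I'll back away.

```bash
python3 -m pendant '[[[-1,0,0.2,0,0],[-1,0,0.4,0,0],[-1,0,0.4,0,0]]]'
python3 -m pendant '[[[-1,0,-1.5,0,0],[-1,0,-4,0,0],[-1,0,-8,0,0],[-1,0,-12,-4,0],[-1,0,-16,-8,0],[-1,-10,-20,-10,0],[-1,-14,-20,-10,0],[-1,-18,-20,-10,0],[-1,-18,-20,-10,0],[-1,-18,-20,-10,0],[-1,-18,-20,-10,0],[-1,-18,-20,-10,0]]]'
python3 - <<'E'
from meas import *
go()
for n in("top","scene"): snap(n,n+"33")
im=cv2.imread("pics/top33.png"); a=cv2.resize(im[70:290,190:490],None,fx=2.5,fy=2.5,interpolation=cv2.INTER_CUBIC)
cv2.imwrite("pics/z33a.png",a);cv2.imwrite("pics/z33b.png",cv2.resize(cv2.imread("pics/scene33.png")[130:330,110:430],None,fx=2.5,fy=2.5,interpolation=cv2.INTER_CUBIC))
T=cv2.imread("pics/top33.png").astype(int)
w=show(0,T,(300,160,345,200),T.min(2)>200,30,500); print("pull",w,[onz("top",x[0],.070) for x in w])
E
```

```text
clock: 48.8
eef_pos: [0.6233, 0.0352, 0.0602]
ee_rot: [-2.345, -2.088, 0.002]
wrist_force: [-6.6, -0.0, 5.0]
finger_gap: 0.0002
clock: 49.8
eef_pos: [0.4059, -0.1226, 0.1612]
ee_rot: [2.348, 2.082, 0.003]
wrist_force: [0.4, 0.3, 0.1]
finger_gap: -0.0003
clk 49.80 eef [ 0.4059 -0.1226  0.1612] gap -0.0003 F [0.4 0.3 0.1] toolx [ 0.12   0.993 -0.001] tooly [ 0.993 -0.12   0.004] z [ 0.003 -0.001 -1.   ] q6 1.22 q1 -0.47
pull [(array([326.5       , 173.97560976]), np.int32(82))] [array([0.64037927, 0.03362033, 0.07      ])]
```

View pics/z33a.png

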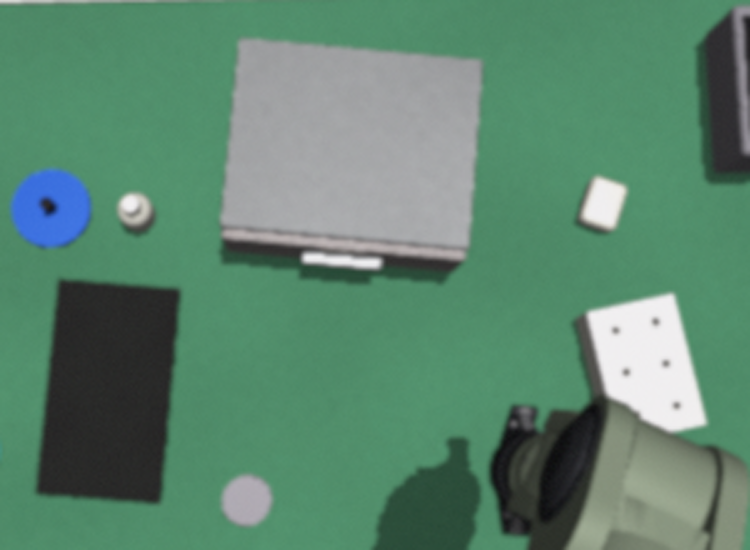

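View pics/z33b.png

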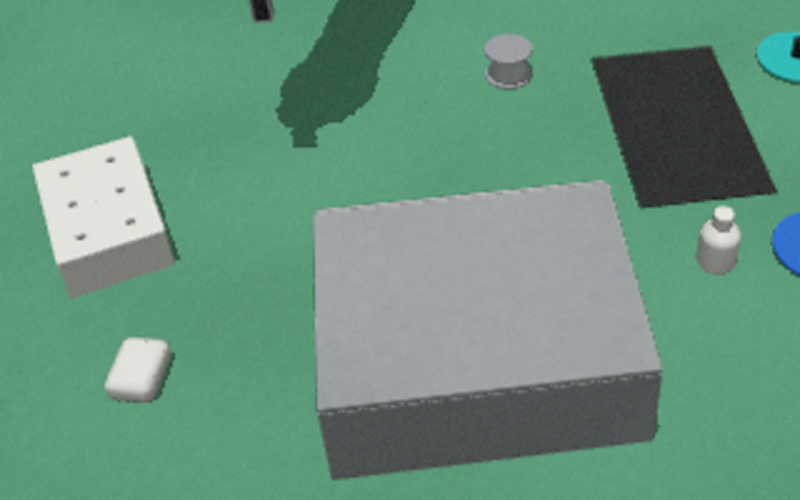

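Run:
```python
from h import *
np.set_printoptions(precision=4,suppress=True,linewidth=220)
g=cv2.imread("pics/top33.png",0)
for c in(290,318,327,340,365): print(c,list(zip(range(158,182),g[158:182,c])))
ux=np.array([.994,-.113])
p=np.array([.6404,.0336])
for c,r in((327,165.2),): print(onz("top",(c,r),.104))
# start: dish 62 behind inside of front panel (12 thick) +14 pull, centre of strip at 7 -> dish minus pullcentre = 62+12+7=81
print("dish-pull0", (np.array([.5865,.1122])-np.array([.4995,.0507]))@ux)
z=cv2.resize(cv2.imread("pics/top33.png")[150:185,275:385],None,fx=7,fy=7,interpolation=cv2.INTER_CUBIC); cv2.imwrite("pics/z34.png",z)
```

```text
290 [(158, np.uint8(166)), (159, np.uint8(164)), (160, np.uint8(150)), (161, np.uint8(129)), (162, np.uint8(134)), (163, np.uint8(165)), (164, np.uint8(176)), (165, np.uint8(155)), (166, np.uint8(106)), (167, np.uint8(62)), (168, np.uint8(49)), (169, np.uint8(49)), (170, np.uint8(49)), (171, np.uint8(55)), (172, np.uint8(63)), (173, np.uint8(63)), (174, np.uint8(66)), (175, np.uint8(75)), (176, np.uint8(93)), (177, np.uint8(113)), (178, np.uint8(118)), (179, np.uint8(120)), (180, np.uint8(121)), (181, np.uint8(120))]
318 [(158, np.uint8(172)), (159, np.uint8(173)), (160, np.uint8(172)), (161, np.uint8(172)), (162, np.uint8(169)), (163, np.uint8(154)), (164, np.uint8(147)), (165, np.uint8(170)), (166, np.uint8(181)), (167, np.uint8(176)), (168, np.uint8(151)), (169, np.uint8(108)), (170, np.uint8(112)), (171, np.uint8(173)), (172, np.uint8(225)), (173, np.uint8(233)), (174, np.uint8(216)), (175, np.uint8(152)), (176, np.uint8(88)), (177, np.uint8(64)), (178, np.uint8(62)), (179, np.uint8(63)), (180, np.uint8(67)), (181, np.uint8(78))]
327 [(158, np.uint8(172)), (159, np.uint8(171)), (
[... 885 characters left out ...]
p.uint8(207)), (177, np.uint8(144)), (178, np.uint8(84)), (179, np.uint8(69)), (180, np.uint8(88)), (181, np.uint8(109))]
365 [(158, np.uint8(171)), (159, np.uint8(172)), (160, np.uint8(171)), (161, np.uint8(171)), (162, np.uint8(170)), (163, np.uint8(169)), (164, np.uint8(169)), (165, np.uint8(170)), (166, np.uint8(168)), (167, np.uint8(154)), (168, np.uint8(135)), (169, np.uint8(148)), (170, np.uint8(170)), (171, np.uint8(173)), (172, np.uint8(150)), (173, np.uint8(102)), (174, np.uint8(57)), (175, np.uint8(48)), (176, np.uint8(48)), (177, np.uint8(52)), (178, np.uint8(56)), (179, np.uint8(60)), (180, np.uint8(63)), (181, np.uint8(64))]
[0.6594 0.033  0.104 ]
dish-pull0 0.07952850000000003
```

View pics/z34.png

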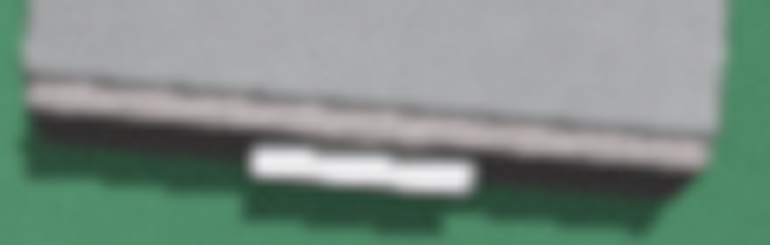

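The pull's middle is 19 mm in front of the unit's front plane, as expected with the drawer home (26 − 7 mm). The mat and foam tray are empty and the bystanders haven't moved. I'll hand in.

Run:
```python
from h import *
go(); print(ctrl.hand_in())
```

```text
clk 49.90 eef [ 0.4055 -0.1205  0.1604] gap -0.0006 F [-0.1 -0.2  0. ] toolx [ 0.116  0.993 -0.   ] tooly [ 0.993 -0.116  0.001] z [ 0.001 -0.    -1.   ] q6 1.22 q1 -0.46
the job is handed in; nothing more can be done
None
```

The job is done and handed in at about 50 s; hand-in reports no verdict. Both capsules are in the dish under the seated cover, all four probes are down in their own tubes, and the drawer was pushed home slowly past its catch.

**Contents, checked before closing:**
- **Cover:** its knob's mid-height measured 61 mm against 62 mm expected, and it was centred on the dish to about 2 mm.
- **Probes:** the grips sat within about 0.2 px of where fully-down probes should appear.

**Drawer:** the catch resisted with about 8 N before the drawer went home. Afterwards the middle of the pull was 19 mm in front of the unit's front plane, which is the value for shut. That reading is good to about 1–2 mm.

**Surroundings:** the mat and foam tray are empty. The bottle, earbud case and spool looked unmoved, and the arm was clear of everything.

**Disagreements:** the cameras and the arm's own position differed by 1–2 mm. I corrected for that and nothing jammed. No check failed. The contents could not be seen again once the drawer was shut.

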